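Pack the medium bottles for a painting trip

TASK

Get the painting mediums ready to travel: every amber bottle on the bench goes upright into a compartment of its own in the open wooden case, with one of the stoppers from the rack set fully home in its neck. With all of them packed, close the lid fully, and then swing the hasp up flat against the front of the lid, over its catch. Leave the brush pot, the palette knife and the jar where they are.

Things in the scene. Friction and masses are not known exactly. Their poses are not given: they have to be found in the camera images.
- case: wooden travel case fixed on the bench, base 218 mm long (its own x) by 110 mm wide (its y) by 36 mm high, with three square compartments in a row along its x; origin at the centre of its underside. The lid is hinged along the case's -y long side, the hasp is in the middle of its +y long side
- lid (a joint): lid angle, rad: 0 shut, up to 1.9 open. The lid is a deep wooden shell (218 x 110 mm, 84 mm deep, walls 6 mm, about 0.3 kg) whose rim lies on the base (36 mm high) when shut, so that its top is then 120 mm above the bench. Its hinge is stiff: it stays where it is left, and takes about 5 N at the front edge
- lid_hinge (a point): middle of the lid's hinge line, which runs along the case's x, 36 mm above the bench (on the base, axes as the case)
- lid_front_edge (a point): on the lid: middle of the outer edge where its top face meets its front face, 110 mm from the hinge line across the lid and 84 mm along its depth; axes turn with the lid (y across the lid away from the hinge, z out of its top face)
- hasp (a joint): hasp angle, rad: 0 upright, flat on the front of the shut lid with its slot over the staple; 1.57 sticking out level to the case's +y. It stays where it is left and takes about 1 N
- hasp_hinge (a point): hasp's hinge pin, along the case's x, 26 mm above the bench, 5 mm out from the front face of the base
- hasp_lip (a point): centre of the rolled lip at the hasp's free end: a steel bar 10 mm in diameter and 30 mm long along the case's x, 62 mm from the hinge pin along the strap and 15 mm outward of it (20 mm out from the lid's face when upright). The strap is 22 mm wide
- well0 (a point): centre of the floor of compartment 0, 8 mm above the bench; compartments are 62 x 62 mm, pitch 70 mm, with dividers 22 mm high between them and outer walls 28 mm high above this floor
- well1 (a point): centre of the floor of compartment 1, 8 mm above the bench; compartments are 62 x 62 mm, pitch 70 mm, with dividers 22 mm high between them and outer walls 28 mm high above this floor
- well2 (a point): centre of the floor of compartment 2, 8 mm above the bench; compartments are 62 x 62 mm, pitch 70 mm, with dividers 22 mm high between them and outer walls 28 mm high above this floor
- bottle0: squat amber glass bottle with a paper band, may be absent: body 54 mm in diameter, straight up to 52 mm, shoulder to 58 mm, neck 32 mm outside up to 84 mm; 0.2 kg; origin at the centre of its underside, z up its axis
- mouth0 (a point): centre of the mouth of bottle0, 84 mm above its underside; the bore is 23 mm in diameter and 26 mm deep
- bottle1: squat amber glass bottle with a paper band, may be absent: body 54 mm in diameter, straight up to 52 mm, shoulder to 58 mm, neck 32 mm outside up to 84 mm; 0.2 kg; origin at the centre of its underside, z up its axis
- mouth1 (a point): centre of the mouth of bottle1, 84 mm above its underside; the bore is 23 mm in diameter and 26 mm deep
- bottle2: squat amber glass bottle with a paper band, may be absent: body 54 mm in diameter, straight up to 52 mm, shoulder to 58 mm, neck 32 mm outside up to 84 mm; 0.2 kg; origin at the centre of its underside, z up its axis
- mouth2 (a point): centre of the mouth of bottle2, 84 mm above its underside; the bore is 23 mm in diameter and 26 mm deep
- stopper0: T-stopper: tapered cork plug 20 mm long, 17 mm in diameter at the tip and 21 mm under the head, with a round wooden head 26 mm in diameter and 16 mm high; origin at the tip of the plug, z towards the head; seated when the head rests on the bottle's mouth (origin 20 mm below it)
- stopper1: T-stopper: tapered cork plug 20 mm long, 17 mm in diameter at the tip and 21 mm under the head, with a round wooden head 26 mm in diameter and 16 mm high; origin at the tip of the plug, z towards the head; seated when the head rests on the bottle's mouth (origin 20 mm below it)
- stopper2: T-stopper: tapered cork plug 20 mm long, 17 mm in diameter at the tip and 21 mm under the head, with a round wooden head 26 mm in diameter and 16 mm high; origin at the tip of the plug, z towards the head; seated when the head rests on the bottle's mouth (origin 20 mm below it)
- stopper3: T-stopper: tapered cork plug 20 mm long, 17 mm in diameter at the tip and 21 mm under the head, with a round wooden head 26 mm in diameter and 16 mm high; origin at the tip of the plug, z towards the head; seated when the head rests on the bottle's mouth (origin 20 mm below it)
- rack: dark wooden stopper rack fixed on the bench, 42 x 185 x 28 mm, four holes in a row along its y at 45 mm pitch; a stopper stands in each, its head resting on the top; origin at the centre of its underside
- brush_pot: white pot of brushes, 76 mm in diameter, 210 mm tall with the brushes; bystander; origin under its centre
- palette_knife: palette knife lying flat, 200 mm long, handle 18 mm thick; bystander; origin under the middle, where the blade begins
- gesso: closed white jar with a black cap, 68 mm in diameter, 84 mm high; bystander; origin under its centre
Mind the look-alikes: they are no part of the job. What is shaped like the bottle0 but green is not meant.

How it is judged (in metres and radians):
On the way, in this order (a step that is already met when the one before it is completed fails the run):
1. every bottle stands in a compartment with a stopper home in its neck (angle between each of bottle0, bottle1, bottle2's own z axis and vertical below 0.1 rad and ((horizontal distance between bottle0 and well0 below 0.012 m and z of bottle0 in the frame of well0 below 0.005 m) or (horizontal distance between bottle0 and well1 below 0.012 m and z of bottle0 in the frame of well1 below 0.005 m) or (horizontal distance between bottle0 and well2 below 0.012 m and z of bottle0 in the frame of well2 below 0.005 m)) and ((z of stopper0 in the frame of mouth0 between -0.03 and -0.017 m and horizontal distance between stopper0 and mouth0 below 0.005 m and angle between the z axis of stopper0 and the z axis of bottle0, either way round below 0.15 rad) or (z of stopper1 in the frame of mouth0 between -0.03 and -0.017 m and horizontal distance between stopper1 and mouth0 below 0.005 m and angle between the z axis of stopper1 and the z axis of bottle0, either way round below 0.15 rad) or (z of stopper2 in the frame of mouth0 between -0.03 and -0.017 m and horizontal distance between stopper2 and mouth0 below 0.005 m and angle between the z axis of stopper2 and the z axis of bottle0, either way round below 0.15 rad) or (z of stopper3 in the frame of mouth0 between -0.03 and -0.017 m and horizontal distance between stopper3 and mouth0 below 0.005 m and angle between the z axis of stopper3 and the z axis of bottle0, either way round below 0.15 rad)) and ((horizontal distance between bottle1 and well0 below 0.012 m and z of bottle1 in the frame of well0 below 0.005 m) or (horizontal distance between bottle1 and well1 below 0.012 m and z of bottle1 in the frame of well1 below 0.005 m) or (horizontal distance between bottle1 and well2 below 0.012 m and z of bottle1 in the frame of well2 below 0.005 m)) and ((z of stopper0 in the frame of mouth1 between -0.03 and -0.017 m and horizontal distance between stopper0 and mouth1 below 0.005 m and angle between the z axis of stopper0 and the z axis of bottle1, either way round below 0.15 rad) or (z of stopper1 in the frame of mouth1 between -0.03 and -0.017 m and horizontal distance between stopper1 and mouth1 below 0.005 m and angle between the z axis of stopper1 and the z axis of bottle1, either way round below 0.15 rad) or (z of stopper2 in the frame of mouth1 between -0.03 and -0.017 m and horizontal distance between stopper2 and mouth1 below 0.005 m and angle between the z axis of stopper2 and the z axis of bottle1, either way round below 0.15 rad) or (z of stopper3 in the frame of mouth1 between -0.03 and -0.017 m and horizontal distance between stopper3 and mouth1 below 0.005 m and angle between the z axis of stopper3 and the z axis of bottle1, either way round below 0.15 rad)) and ((horizontal distance between bottle2 and well0 below 0.012 m and z of bottle2 in the frame of well0 below 0.005 m) or (horizontal distance between bottle2 and well1 below 0.012 m and z of bottle2 in the frame of well1 below 0.005 m) or (horizontal distance between bottle2 and well2 below 0.012 m and z of bottle2 in the frame of well2 below 0.005 m)) and ((z of stopper0 in the frame of mouth2 between -0.03 and -0.017 m and horizontal distance between stopper0 and mouth2 below 0.005 m and angle between the z axis of stopper0 and the z axis of bottle2, either way round below 0.15 rad) or (z of stopper1 in the frame of mouth2 between -0.03 and -0.017 m and horizontal distance between stopper1 and mouth2 below 0.005 m and angle between the z axis of stopper1 and the z axis of bottle2, either way round below 0.15 rad) or (z of stopper2 in the frame of mouth2 between -0.03 and -0.017 m and horizontal distance between stopper2 and mouth2 below 0.005 m and angle between the z axis of stopper2 and the z axis of bottle2, either way round below 0.15 rad) or (z of stopper3 in the frame of mouth2 between -0.03 and -0.017 m and horizontal distance between stopper3 and mouth2 below 0.005 m and angle between the z axis of stopper3 and the z axis of bottle2, either way round below 0.15 rad))), for 0.2 s.
2. the lid is shut (value of joint lid below 0.06 rad), for 0.2 s.
3. the hasp is up over the catch (value of joint hasp below 0.15 rad), for 0.2 s.
At the end, for the whole second after the job is handed in: Every bottle present stands upright (within 0.1 rad) on the floor of a compartment (within 12 mm of its centre), a stopper in its neck to within 3 mm of fully home, centred within 5 mm and straight within 0.15 rad; the lid is shut within 0.06 rad and the hasp upright within 0.15 rad; all at rest (all of step 1 and value of joint lid below 0.06 rad and value of joint hasp below 0.15 rad and velocity of joint lid below 0.05 rad/s and linear speed of each of bottle0, bottle1, bottle2 below 0.02 m/s); the robot touches nothing.
It fails at once if the brush pot is moved by more than 3 cm (distance of brush_pot from where it was at the start of the episode above 0.03 m).
It fails at once if the palette knife is moved by more than 3 cm (distance of palette_knife from where it was at the start of the episode above 0.03 m).
It fails at once if the jar is moved by more than 3 cm (distance of gesso from where it was at the start of the episode above 0.03 m).
Of bottle0, bottle1, bottle2 only 2 to 3 are there at a start; the rules pass over those that are not, and their reading is None.
At some moment in a run one of bottle0, bottle1, bottle2 may be knocked a few centimetres aside while the robot is not near it.
It also fails if it takes over 210 s, if anything falls off the work surface, if the arm or the gripper's body presses on something with over 40 N, if the wrist force passes 120 N, or if a joint passes its speed limit or range.

ROBOT

A 6-joint arm with a two-finger parallel gripper is mounted at the origin on the work surface. World frame = base frame: x ahead of the robot, y to its left, z up, the work surface at z = 0. Lengths are in m, angles in degrees, forces in N, time in s.
With the tool pointing down it reaches from about 0.4 to 0.825 m from the base axis. Payload 7 kg.
Tool frame: the origin (TCP) lies on the centre line of the jaws, within the pads' length; the fingertips stand 22 mm ahead of it and the grasp point (between the pads) lies 3 mm ahead of it (ctrl.finger_overhang is the distance from the TCP to the fingertips, in m); z points along the fingers, y is the line along which they close (so a half turn about z gives the same grasp; the last joint's range is limited). The gripper opens to 88 mm and grips with 3 to 60 N. Pads are 19 mm wide; open, the fingers measure 130 mm over their backs; the gripper's body (78 mm by 193 mm) begins 47 mm behind the grasp point.
Start: joints at [-53.967, 20.546, 0.682, 0, -70.136, -16.507], TCP at [0.226, -0.636, 0.249] pointing down, gripper open.
Joint ranges: [-176.03, 176.03], [-82.01, 121.73], [-58.28, 71.71], [-173.87, 95.51], [-174.79, -0.11], [-173.66, 173.66]. Speed limits (degrees/s): [136.94, 136.94, 172.46, 180, 180, 180].

INTERFACE

Orientations are given as [roll, pitch, yaw] about the fixed x, y, z axes, in that order (R = Rz(yaw) Ry(pitch) Rx(roll)).
In Python, from plant import ctrl gives the robot as it stands. The module is installed in compiled form; this text tells all that it offers.
- The arm moves only by the shell command python3 -m creep 'ROWS'. ROWS is JSON, a list of rows, each an object with "grip": the closure, from 0 (fully open) to 1 (shut); "delta_pos": the shift along the tool's x, y, z scaled (see below), a list of three; "rotation": the turn, a rotation vector about the tool's x, y, z scaled (see below), a list of three. A call has 1 to 5 rows; each row is the pose to reach, as a shift and turn from the pose commanded when the call began, along the tool's axes at that moment; what a row does not reach only later rows make up. The controller multiplies each number of a shift by 10 cm and each number of a turn by pi/2 rad. A row lasts 1/10 s, in which the tool goes at most 50 mm and 8.59 degrees, less where a joint would pass 70% of its speed; a pose out of reach is approached as far as the arm can. A call with a number of a shift or a turn outside -1 to 1 is refused whole. A call with a gripper value outside its range is refused whole. The fingers move at their own pace and stop on an object; the grip force is fixed at half the most. Time passes only in rows, so rows that repeat a pose let the fingers close. It gives the time, the measured TCP pose, the force, the opening and the grip force at its end, in the units of the state.
- ctrl.get_obs(): the state, without advancing time (a new reading comes with each control period).
- ctrl.snapshot(name): name is "side" or "top" or "wrist"; returns a dict with "color" (384x512x3 uint8, red, green, blue), "intrinsics" (3x3 intrinsics, pixels), "R" (3x3) and "t" (3): a world point X has camera coordinates R X + t. Camera axes: x right, y down, z forward; pixel columns grow to the right and rows downward; lengths in m; the calibration is good to about 2 mm. A picture is of the moment at which its call begins. There is no depth.
- ctrl.close_job(): hands the job in; it is judged then, once.
The state is a dict: "clock": time; "joint_pos": joint angles; "qvel": joint speeds; "tau": joint torques, N m; "tool_pos": TCP position; "orientation": TCP orientation; "force": force on the tool from outside, world axes, zero at the start; "moment": the same for the moment, N m; "opening": finger opening in m; "gripper_force": force on a finger pad.
Only numpy, scipy, OpenCV 4.12 (cv2) and the standard library are available. Lean on these libraries where they do the work, as an engineer would, in place of code of your own. Each camera call takes 0.05 s, during which the arm holds its last target. There are 200 camera calls.

## Working session

There is one attempt and no reset: what is moved stays moved. The work goes in short steps, Python scripts to look and compute and a shell command to move; the robot and the scene stay as the last step left them, time stands still between calls to the robot, and variables do not carry over. Pictures are saved under pics/ and viewed, at most 14 in all, crops included, and the job is handed in when it is done.

```bash
mkdir -p pics
cat > h.py <<'E'
import numpy as np,cv2
from plant import ctrl
from scipy.spatial.transform import Rotation as Ro
def snap(n,f=None):
    s=ctrl.snapshot(n)
    if f: cv2.imwrite('pics/'+f,cv2.cvtColor(s['color'],cv2.COLOR_RGB2BGR))
    return s
def ray(s,u,v):
    R=np.array(s['R']);t=np.array(s['t']);K=np.array(s['intrinsics'])
    return -R.T@t, R.T@np.linalg.solve(K,[u,v,1.])
def onz(s,u,v,z):
    c,d=ray(s,u,v); return c+d*(z-c[2])/d[2]
def tri(a,b):
    (c,d),(e,f)=ray(*a),ray(*b)
    k=np.linalg.lstsq(np.c_[d,-f],e-c,rcond=None)[0]
    p,q=c+k[0]*d,e+k[1]*f
    return (p+q)/2,np.linalg.norm(p-q)
def proj(s,X):
    p=np.array(s['intrinsics'])@(np.array(s['R'])@np.array(X)+s['t']); return p[:2]/p[2]
def tool():
    o=ctrl.get_obs(); return np.array(o['tool_pos']),o['orientation'],Ro.from_euler('xyz',o['orientation'],degrees=True)
def delta(p,yaw=None):
    "row numbers for going to p (tool down, yaw)"
    t,e,R=tool(); d=R.inv().apply(np.array(p)-t)/.1
    r=None
    if yaw is not None: r=(R.inv()*Ro.from_euler('xyz',[180,0,yaw],degrees=True)).as_rotvec()/(np.pi/2)
    return d.round(3),None if r is None else r.round(3)
E
python3 - <<'E'
from h import *
a=snap('side','side0.png');b=snap('top','top0.png')
for s in(a,b): print(np.array(s['R']).round(3).tolist(),(-np.array(s['R']).T@s['t']).round(3))
o=ctrl.get_obs(); print(o)
im=np.hstack([cv2.imread('pics/side0.png'),cv2.imread('pics/top0.png')])
E
```

```text
[[-0.804, -0.594, 0.005], [-0.406, 0.544, -0.735], [0.433, -0.593, -0.679]] [0.201 0.589 0.743]
[[-0.019, -1.0, 0.024], [-0.995, 0.016, -0.102], [0.102, -0.026, -0.994]] [0.476 0.035 1.441]
{'clock': 0.1, 'joint_pos': array([-5.39683719e+01,  2.05888912e+01,  6.39802878e-01, -1.67345422e-02,
       -7.01348055e+01, -1.65054081e+01]), 'qvel': array([ 0.01638983, -0.10075383,  0.17114315,  0.10526911,  0.01118903,
        0.04916369]), 'tau': array([-7.21953729e-04, -5.84164131e+01,  2.93750381e+01,  7.01531768e+00,
        1.01910697e-02, -5.89268257e-05]), 'tool_pos': array([ 0.22544051, -0.635828  ,  0.24770781]), 'orientation': array([ 1.79915093e+02, -8.75272480e-03, -1.60479472e+02]), 'force': array([0.08602057, 1.06484029, 0.04534518]), 'moment': array([-0.00177677,  0.00593213, -0.00905656]), 'gripper_force': 0.0, 'opening': 0.08775085839506272}
```

View pics/side0.png

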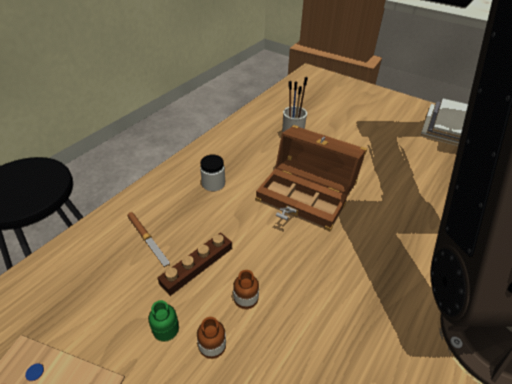

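View pics/top0.png

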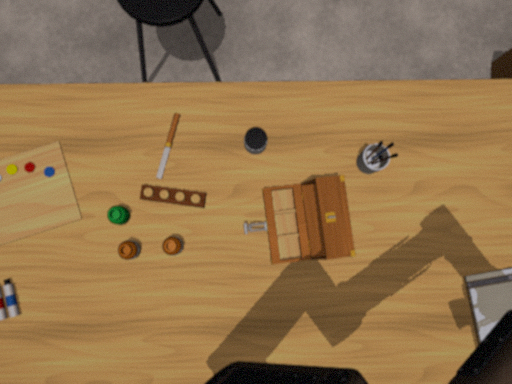

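The amber candidates are at side (246,289) and (211,336), which match top (172,245) and (128,249). The look-alikes are the green bottle at side (163,320) / top (119,214), the gesso jar at side (212,172), and the four stoppers in the rack. I'll check this choice in a close crop and measure.

Run:
```python
from h import *
a=snap('side');b=snap('top')
A=cv2.cvtColor(a['color'],cv2.COLOR_RGB2BGR);B=cv2.cvtColor(b['color'],cv2.COLOR_RGB2BGR)
c1=cv2.resize(A[120:360,130:380],(0,0),fx=1.6,fy=1.6*1.0,interpolation=cv2.INTER_CUBIC)
c2=cv2.resize(B[165:275,240:370],None,fx=3,fy=3,interpolation=cv2.INTER_CUBIC)
c3=cv2.resize(B[180:265,100:215],None,fx=3,fy=3,interpolation=cv2.INTER_CUBIC)
out=np.zeros((600,800,3),np.uint8)
out[:330,:390]=c2; out[335:335+255,:345]=c3; out[:384,395:795]=c1
cv2.imwrite('pics/crop1.png',out)
for s,I in((a,A),(b,B)):
    h=cv2.cvtColor(I,cv2.COLOR_BGR2HSV)
    m=cv2.inRange(h,(4,170,60),(11,255,255))
    n,l,st,ce=cv2.connectedComponentsWithStats(m)
    print([(st[i].tolist(),ce[i].round(1).tolist()) for i in range(1,n) if st[i][4]>40])
K=np.array(b['intrinsics']);print(K[0,0],np.array(a['intrinsics'])[0,0])
for u,v,z in[(172,245,.084),(128,249,.084),(119,214,.084),(173,196,.03),(255,140,.084),(377,158,.1),(145,190,.044),(202,199,.044)]:print((u,v),onz(b,u,v,z).round(3))
```

```text
[([240, 279, 13, 10, 74], [245.6, 283.0]), ([200, 320, 17, 18, 90], [208.3, 330.4])]
[]
493.78322545641646 380.8664968350316
(172, 245) [0.468 0.23  0.084]
(128, 249) [0.459 0.349 0.084]
(119, 214) [0.555 0.374 0.084]
(173, 196) [0.607 0.235 0.03 ]
(255, 140) [ 0.755 -0.001  0.084]
(377, 158) [ 0.696 -0.338  0.1  ]
(145, 190) [0.624 0.312 0.044]
(202, 199) [0.596 0.151 0.044]
```

View pics/crop1.png

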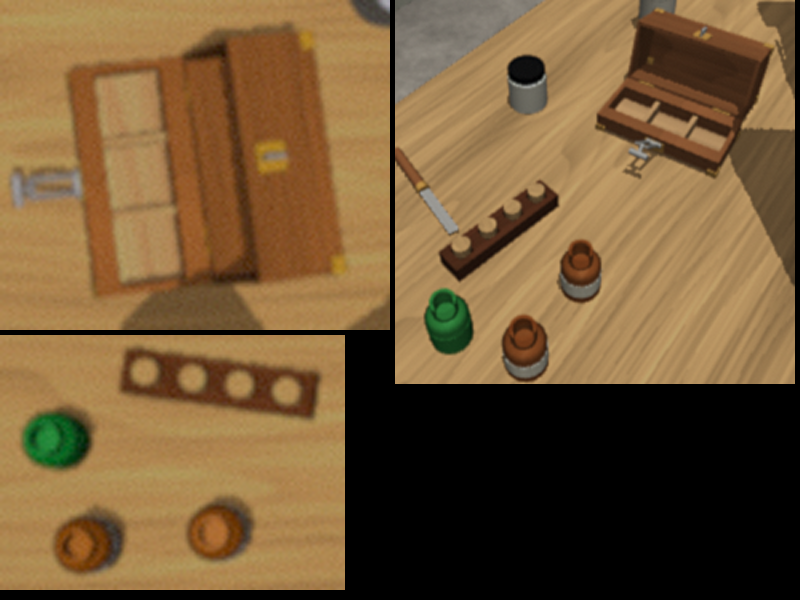

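The crop confirms two amber bottles with paper bands, next to the green one. The rack holds four stoppers, the case is empty, and the hasp sticks out towards world +y. Next I work out the rough case pose and a wrist look pose above the bottles.

Run:
```python
from h import *
b=snap('top')
p=onz(b,262.7,188.3,.036);q=onz(b,272.3,263.3,.036);print(p.round(3),q.round(3))
d=(p-q)[:2];d/=np.hypot(*d);yaw=np.degrees(np.arctan2(d[1],d[0]));n=np.array([-d[1],d[0]])
c=(p+q)[:2]/2-n*.055;print('yaw',yaw,'c',c,np.linalg.norm(p-q),'hasp lip',onz(b,245.5,227.5,.011))
for k in(-1,0,1):print('well',k+1,c+d*.07*k)
r1=onz(b,145,190,.044);r2=onz(b,202,199,.044);print('rack yaw',np.degrees(np.arctan2(*(r1-r2)[[0,1]])))
print(delta([.45,-.03,.35],-90+yaw))
```

```text
[ 0.624 -0.022  0.036] [ 0.411 -0.045  0.036]
yaw 6.084773929121638 c [ 0.5233426  -0.08813165] 0.2144031004418645 hasp lip [0.51370874 0.02895692 0.011     ]
well 0 [ 0.45373697 -0.09555164]
well 1 [ 0.5233426  -0.08813165]
well 2 [ 0.59294823 -0.08071167]
rack yaw 9.986366589252976
(array([-4.141,  4.962, -1.015]), array([ 0.   ,  0.   , -0.851]))
```

```bash
python3 -m creep '[{"grip":0,"delta_pos":[-0.4,0.5,-0.5],"rotation":[0,0,0]},{"grip":0,"delta_pos":[-0.8,1,-1],"rotation":[0,0,0]},{"grip":0,"delta_pos":[-0.8,1,-1],"rotation":[0,0,0]},{"grip":0,"delta_pos":[-0.8,1,-1],"rotation":[0,0,0]}]'
python3 -m creep '[{"grip":0,"delta_pos":[-0.8,1,0],"rotation":[0,0,0]},{"grip":0,"delta_pos":[-0.8,1,0],"rotation":[0,0,0]},{"grip":0,"delta_pos":[-0.8,1,0],"rotation":[0,0,0]}]'
python3 -m creep '[{"grip":0,"delta_pos":[-0.8,1,0],"rotation":[0,0,0]},{"grip":0,"delta_pos":[-0.8,1,0],"rotation":[0,0,0]},{"grip":0,"delta_pos":[-0.8,1,0],"rotation":[0,0,0]}]'
python3 -m creep '[{"grip":0,"delta_pos":[-0.8,1,0],"rotation":[0,0,0]},{"grip":0,"delta_pos":[-0.8,1,0],"rotation":[0,0,0]},{"grip":0,"delta_pos":[-0.8,1,0],"rotation":[0,0,0]}]'
python3 -m creep '[{"grip":0,"delta_pos":[-0.9,1,0],"rotation":[0,0,-0.43]},{"grip":0,"delta_pos":[-0.9,1,0],"rotation":[0,0,-0.43]},{"grip":0,"delta_pos":[-0.9,1,0],"rotation":[0,0,-0.43]},{"grip":0,"delta_pos":[-0.9,1,0],"rotation":[0,0,-0.43]},{"grip":0,"delta_pos":[-0.9,1,0],"rotation":[0,0,-0.43]}]'
python3 -m creep '[{"grip":0,"delta_pos":[0,0,0],"rotation":[0,0,-0.42]},{"grip":0,"delta_pos":[0,0,0],"rotation":[0,0,-0.42]},{"grip":0,"delta_pos":[0,0,0],"rotation":[0,0,-0.42]},{"grip":0,"delta_pos":[0,0,0],"rotation":[0,0,-0.42]},{"grip":0,"delta_pos":[0,0,0],"rotation":[0,0,-0.42]}]'
python3 - <<'E'
from h import *
s=snap('wrist','w1.png');print(np.array(s['R']).round(2).tolist(),(-np.array(s['R']).T@s['t']).round(3),s['intrinsics'][0][0])
E
```

```text
clock: 0.65
tool_pos: [0.2688, -0.5137, 0.3533]
orientation: [-179.6, 0.1, -160.4]
force: [0.5, 0.2, 0.7]
opening: 0.088
gripper_force: 0.0
clock: 0.95
tool_pos: [0.3097, -0.3918, 0.3485]
orientation: [180.0, 0.0, -160.4]
force: [0.3, 0.5, -0.0]
opening: 0.0876
gripper_force: 0.0
clock: 1.25
tool_pos: [0.3517, -0.2708, 0.3485]
orientation: [180.0, 0.0, -160.4]
force: [0.5, -0.6, -0.5]
opening: 0.0874
gripper_force: 0.0
clock: 1.55
tool_pos: [0.3939, -0.1497, 0.3486]
orientation: [180.0, 0.0, -160.4]
force: [1.0, -0.1, 0.5]
opening: 0.0874
gripper_force: 0.0
clock: 2.05
tool_pos: [0.4451, -0.0267, 0.3479]
orientation: [179.9, -0.0, -121.3]
force: [-0.5, -0.6, -0.4]
opening: 0.0881
gripper_force: 0.0
clock: 2.55
tool_pos: [0.4448, -0.028, 0.3482]
orientation: [180.0, 0.0, -83.7]
force: [-0.3, -0.2, -0.2]
opening: 0.0879
gripper_force: 0.0
[[-0.99, -0.11, -0.0], [-0.1, 0.94, 0.31], [-0.03, 0.31, -0.95]] [ 0.455 -0.113  0.485] 325.43786852797945
```

View pics/w1.png

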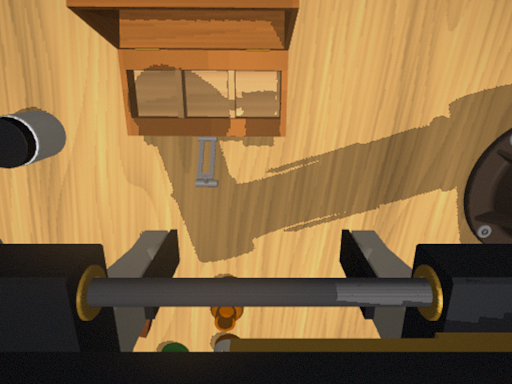

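Seen from the wrist: the hasp lip is at about (206,183), the case's front top edge runs along row ~136 from column 132 to 285, and the wells span rows 69–117. I'll move over beyond the bottles for a closer look at them and the rack.

```bash
python3 -m creep '[{"grip":0,"delta_pos":[-1,-0.1,0],"rotation":[0,0,0]},{"grip":0,"delta_pos":[-1,-0.1,0],"rotation":[0,0,0]},{"grip":0,"delta_pos":[-1,-0.1,0],"rotation":[0,0,0]}]' | grep pos
python3 -m creep '[{"grip":0,"delta_pos":[-1,-0.2,0],"rotation":[0,0,0]},{"grip":0,"delta_pos":[-1,-0.2,0],"rotation":[0,0,0]},{"grip":0,"delta_pos":[-1,-0.2,0],"rotation":[0,0,0]}]' | grep pos
python3 -m creep '[{"grip":0,"delta_pos":[-1,-0.2,0],"rotation":[0,0,0]},{"grip":0,"delta_pos":[-1,-0.2,0],"rotation":[0,0,0]},{"grip":0,"delta_pos":[-1,-0.2,0],"rotation":[0,0,0]}]' | grep pos
python3 -m creep '[{"grip":0,"delta_pos":[-1,-0.5,0],"rotation":[0,0,0]},{"grip":0,"delta_pos":[-1,-0.5,0],"rotation":[0,0,0]},{"grip":0,"delta_pos":[-1,-0.5,0],"rotation":[0,0,0]},{"grip":0,"delta_pos":[-1,-0.5,0],"rotation":[0,0,0]}]' | grep pos
python3 - <<'E'
from h import *
s=snap('wrist','w2.png')
E
```

```text
tool_pos: [0.4443, 0.0765, 0.3481]
tool_pos: [0.4541, 0.1779, 0.3476]
tool_pos: [0.4635, 0.2793, 0.347]
tool_pos: [0.5028, 0.3813, 0.3465]
```

View pics/w2.png

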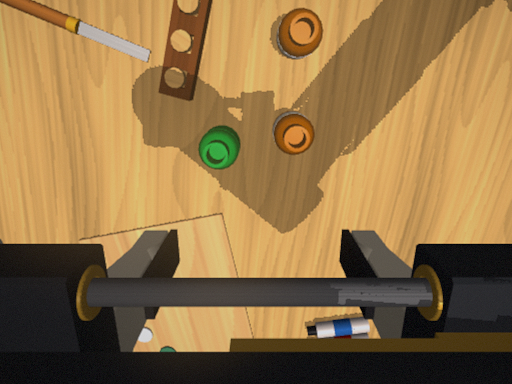

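Amber bottles at (301,31) and (294,134), green at (219,148), and the nearer stoppers at (174,77) and (181,41).

Run:
```python
from h import *
s=snap('wrist')
I=cv2.cvtColor(s['color'],cv2.COLOR_RGB2BGR)
a=snap('side');J=cv2.cvtColor(a['color'],cv2.COLOR_RGB2BGR)
out=np.zeros((600,800,3),np.uint8)
out[:480,:320]=cv2.resize(I[0:160,250:330][:,:],None,fx=4,fy=3,interpolation=cv2.INTER_CUBIC)
out[:400,330:630]=cv2.resize(J[260:360,190:265],None,fx=4,fy=4,interpolation=cv2.INTER_CUBIC)
cv2.imwrite('pics/c2.png',out)
# fitted blobs: amber saturated, then body outline circle
h=cv2.cvtColor(I,cv2.COLOR_BGR2HSV)
m=cv2.inRange(h,(5,190,50),(14,255,255));m[200:]=0
cs,_=cv2.findContours(m,cv2.RETR_EXTERNAL,2)
for c in cs:
    if cv2.contourArea(c)>300:print(cv2.fitEllipse(c),cv2.boundingRect(c))
```

```text
(no output)
```

View pics/c2.png

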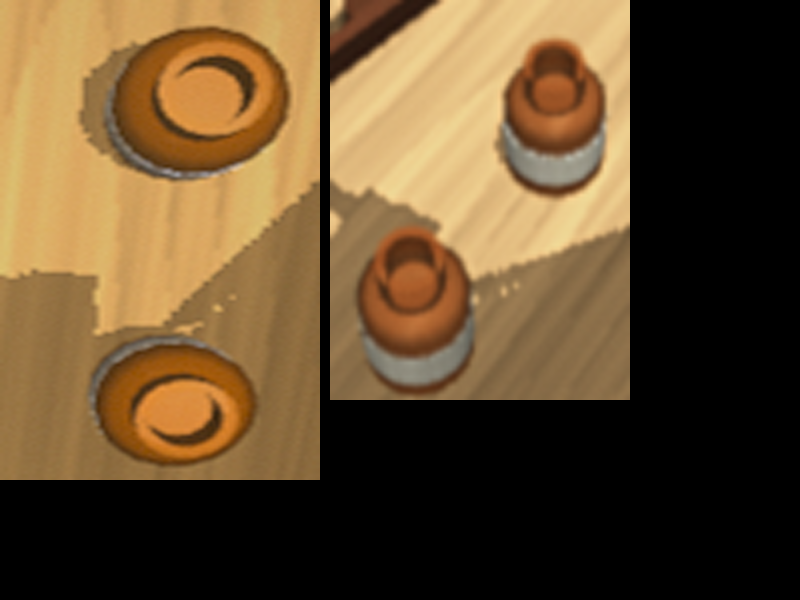

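Run:
```python
from h import *
s=snap('wrist');a=snap('side');b=snap('top')
for w,d in(((303.5,32),(246,275)),((294.8,137),(210.3,323))):
    print(tri((s,*w),(a,*d)),onz(s,*w,.084),onz(a,*d,.084))
B=cv2.cvtColor(b['color'],cv2.COLOR_RGB2BGR)
for w in((174,77),(181,41),(188,3)):print('stopper',onz(s,*w,.044))
for X in((.468,.23,.084),(.459,.349,.084)):print(proj(b,X))
print(tool())
```

```text
(array([0.4674844 , 0.23744403, 0.08902213]), np.float64(0.002919599705565676)) [0.46784071 0.2379122  0.084     ] [0.46874305 0.23345975 0.084     ]
(array([0.46056429, 0.35538247, 0.08253916]), np.float64(0.001925135198085567)) [0.46142101 0.35584634 0.084     ] [0.45930985 0.35522272 0.084     ]
stopper [0.62118719 0.30143311 0.044     ]
stopper [0.61343967 0.25801326 0.044     ]
stopper [0.60624234 0.21511674 0.044     ]
[172.02512496 244.98253124]
[128.00531383 249.17013322]
(array([0.50227863, 0.37923679, 0.34945046]), array([-1.79953314e+02,  4.70327260e-02, -8.40273148e+01]), Rotation.from_matrix(array([[ 1.04054295e-01, -9.94571354e-01,  7.24992340e-04],
                            [-9.94571279e-01, -1.04053630e-01,  9.01206247e-04],
                            [-8.20875832e-04, -8.14830940e-04, -9.99999331e-01]])))
```

Both views agree on the mouth heights (0.089 and 0.083, against 0.084 in the text). I'll approach bottle B, the one at (.461,.3555).

```bash
python3 -m creep '[{"grip":0,"delta_pos":[0.19,0.43,0.5],"rotation":[0,0,0]},{"grip":0,"delta_pos":[0.19,0.43,1],"rotation":[0,0,0]},{"grip":0,"delta_pos":[0.19,0.43,1],"rotation":[0,0,0]}]' | grep pos
python3 -m creep '[{"grip":0,"delta_pos":[0,0,0.3],"rotation":[0,0,0]},{"grip":0,"delta_pos":[0,0,0.6],"rotation":[0,0,0]},{"grip":0,"delta_pos":[0,0,0.6],"rotation":[0,0,0]},{"grip":0,"delta_pos":[0,0,0.6],"rotation":[0,0,0]}]' | grep pos
python3 - <<'E'
from h import *
s=snap('wrist','w3.png');print(delta([.461,.3555,.082]))
E
```

```text
tool_pos: [0.4587, 0.3539, 0.2449]
tool_pos: [0.4619, 0.3567, 0.1896]
(array([0.018, 0.017, 1.084]), None)
```

View pics/w3.png

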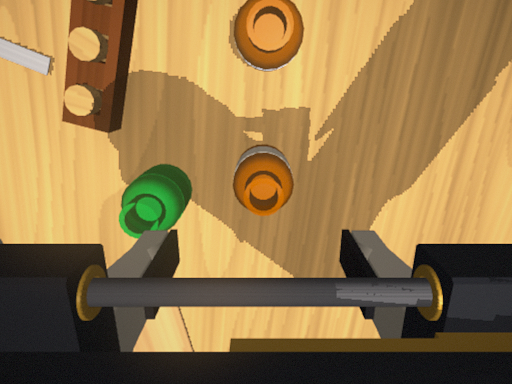

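```bash
python3 - <<'E'
from h import *
s=snap('wrist')
print(onz(s,263,196,.084),onz(s,269.5,29,.084),[onz(s,u,v,.044) for u,v in((83,100),(86,44))])
print(proj(s,[.461,.3555,.084]))
E
python3 -m creep '[{"grip":0,"delta_pos":[0.02,0.02,0.3],"rotation":[0,0,0]},{"grip":0,"delta_pos":[0.02,0.02,0.5],"rotation":[0,0,0]},{"grip":0,"delta_pos":[0.02,0.02,0.6],"rotation":[0,0,0]},{"grip":0,"delta_pos":[0.02,0.02,0.6],"rotation":[0,0,0]}]' | grep -E "pos|force"
```

```text
[0.46020512 0.35876556 0.084     ] [0.46873477 0.23890151 0.084     ] [array([0.61816911, 0.30355664, 0.044     ]), array([0.6129548, 0.259441 , 0.044    ])]
[262.44322669 192.02863202]
tool_pos: [0.4599, 0.3547, 0.1286]
force: [0.2, 0.5, 0.3]
gripper_force: 0.0
```

```bash
python3 -m creep '[{"grip":0,"delta_pos":[-0.02,0,0.25],"rotation":[0,0,0]},{"grip":0,"delta_pos":[-0.02,0,0.46],"rotation":[0,0,0]},{"grip":0,"delta_pos":[-0.02,0,0.46],"rotation":[0,0,0]}]' | grep -E "pos|force"
python3 -m creep '[{"grip":1,"delta_pos":[0,0,0],"rotation":[0,0,0]},{"grip":1,"delta_pos":[0,0,0],"rotation":[0,0,0]},{"grip":1,"delta_pos":[0,0,0],"rotation":[0,0,0]},{"grip":1,"delta_pos":[0,0,0],"rotation":[0,0,0]},{"grip":1,"delta_pos":[0,0,0],"rotation":[0,0,0]}]'
python3 -m creep '[{"grip":1,"delta_pos":[0,0,0],"rotation":[0,0,0]},{"grip":1,"delta_pos":[0,0,0],"rotation":[0,0,0]},{"grip":1,"delta_pos":[0,0,0],"rotation":[0,0,0]}]'
```

```text
tool_pos: [0.4592, 0.3563, 0.0817]
force: [0.2, -0.5, -0.0]
gripper_force: 0.0
clock: 6.2
tool_pos: [0.4598, 0.357, 0.0832]
orientation: [-180.0, 0.0, -84.0]
force: [0.0, -0.9, -0.2]
opening: 0.0532
gripper_force: 0.0
clock: 6.5
tool_pos: [0.4595, 0.3567, 0.0825]
orientation: [180.0, -0.0, -84.0]
force: [-1.5, -0.4, 0.5]
opening: 0.0321
gripper_force: 30.0
```

Gripped at 32 mm, the neck's diameter. I'll lift and carry it towards the case.

```bash
python3 -m creep '[{"grip":1,"delta_pos":[0,0,-0.3],"rotation":[0,0,0]},{"grip":1,"delta_pos":[0,0,-0.6],"rotation":[0,0,0]},{"grip":1,"delta_pos":[0,0,-1],"rotation":[0,0,0]},{"grip":1,"delta_pos":[0,0,-1],"rotation":[0,0,0]}]' | grep -E "pos|force|open"
python3 -m creep '[{"grip":1,"delta_pos":[0.3,-0.1,-0.3],"rotation":[0,0,0]},{"grip":1,"delta_pos":[0.6,-0.2,-0.7],"rotation":[0,0,0]},{"grip":1,"delta_pos":[1,-0.3,-1],"rotation":[0,0,0]},{"grip":1,"delta_pos":[1,-0.3,-1],"rotation":[0,0,0]}]' | grep -E "pos|force|open"
python3 -m creep '[{"grip":1,"delta_pos":[0.4,0,0],"rotation":[0,0,0]},{"grip":1,"delta_pos":[0.8,0,0],"rotation":[0,0,0]},{"grip":1,"delta_pos":[1,0,0],"rotation":[0,0,0]}]' | grep -E "pos|force|open"
python3 -m creep '[{"grip":1,"delta_pos":[0.4,0,0],"rotation":[0,0,0]},{"grip":1,"delta_pos":[0.8,0,0],"rotation":[0,0,0]},{"grip":1,"delta_pos":[1,0,0],"rotation":[0,0,0]},{"grip":1,"delta_pos":[1,0,0],"rotation":[0,0,0]}]' | grep -E "pos|force|open"
python3 - <<'E'
from h import *
s=snap('wrist')
I=cv2.cvtColor(s['color'],cv2.COLOR_RGB2BGR)
cv2.imwrite('pics/w4.png',cv2.resize(I[0:280,50:400],None,fx=2.14,fy=2.14,interpolation=cv2.INTER_CUBIC));print(tool()[0])
E
```

```text
tool_pos: [0.4616, 0.3589, 0.188]
force: [1.1, -0.2, -2.3]
opening: 0.0324
gripper_force: 30.0
tool_pos: [0.5022, 0.2582, 0.2869]
force: [-0.6, 0.5, -1.5]
opening: 0.0322
gripper_force: 30.0
tool_pos: [0.5097, 0.1587, 0.2816]
force: [-0.1, 0.6, -1.6]
opening: 0.0322
gripper_force: 30.0
tool_pos: [0.5204, 0.0594, 0.2816]
force: [-0.5, 0.5, -1.4]
opening: 0.0324
gripper_force: 30.0
[0.52053045 0.06052426 0.28166005]
```

View pics/w4.png

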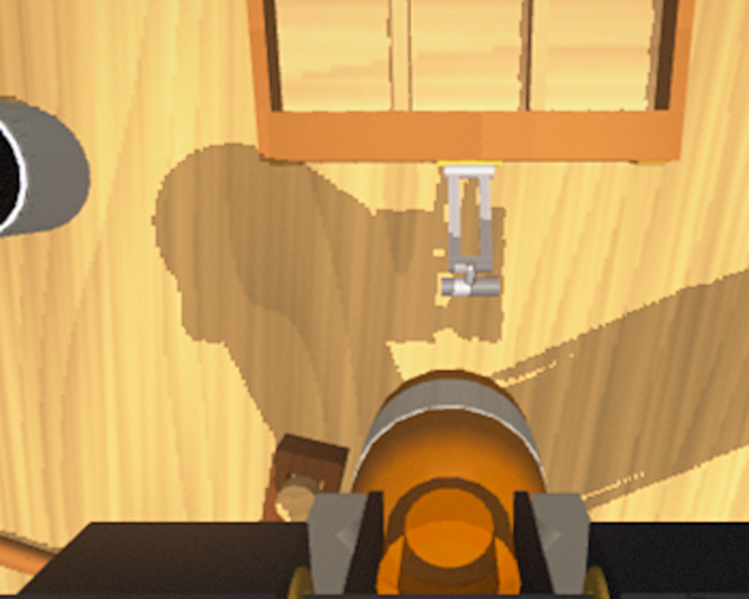

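The case's front top corners are at crop (262,158) and (680,158), the lip bar spans (441–501,286), and the bottle hangs straight in the jaws. Computing the well centres.

Run:
```python
from h import *
s=snap('wrist');a=snap('side')
f=lambda u,v:(u/2.14+50,v/2.14)
p=onz(s,*f(680,159),.036);q=onz(s,*f(262,159),.036);print(p,q,np.linalg.norm(p-q))
# corner heights by two views: side-image front corners approx
for w,d in((f(262,159),(258,190)),(f(680,159),(329,218))): print('tri',tri((s,*w),(a,*d)))
d=(q-p)[:2];d/=np.hypot(*d);n=np.array([-d[1],d[0]]);yaw=np.degrees(np.arctan2(d[1],d[0]))
c=(p+q)[:2]/2-n*.055;print('yaw',yaw,'c',c)
print('rim inner front',onz(s,*f(470,112),.036),'expect',c+n*.031)
for k in(-1,0,1):
    w=c+d*.07*k;print('well',k+1,w, delta([*(w+n*0),.2],-90+yaw))
print('lip',onz(s,*f(470,286),.011),onz(s,*f(470,286),.026))
```

```text
[ 0.41061137 -0.04293743  0.036     ] [ 0.62616415 -0.02099571  0.036     ] 0.21666665742939703
tri (array([ 0.62243027, -0.02185389,  0.04229817]), np.float64(0.004465639182139665))
tri (array([ 0.41638751, -0.04114435,  0.04885324]), np.float64(0.004059981747347892))
yaw 5.812277292742927 c [ 0.52395758 -0.08668382]
rim inner front [ 0.52143867 -0.05434441  0.036     ] expect [ 0.52081823 -0.05584319]
well 0 [ 0.45431745 -0.09377268] (array([1.478, 0.822, 0.82 ]), array([0.001, 0.   , 0.002]))
well 1 [ 0.52395758 -0.08668382] (array([1.48 , 0.122, 0.819]), array([0.001, 0.   , 0.002]))
well 2 [ 0.59359771 -0.07959495] (array([ 1.483, -0.578,  0.818]), array([0.001, 0.   , 0.002]))
lip [0.51038945 0.03722744 0.011     ] [0.51112022 0.03494773 0.026     ]
```

```bash
python3 - <<'E'
from h import *
b=snap('top')
for z in(.14,.146):print('rim',onz(b,321.7,218.3,z))
print('hinge',np.array([.5238,-.0868])-.055*np.array([-.101,.995]))
E
python3 -m creep '[{"grip":1,"delta_pos":[0.4,-0.3,0],"rotation":[0,0,0]},{"grip":1,"delta_pos":[0.7,-0.58,0],"rotation":[0,0,0]},{"grip":1,"delta_pos":[0.7,-0.58,0],"rotation":[0,0,0]}]' | grep -E "pos|force|open"
python3 -m creep '[{"grip":1,"delta_pos":[0.4,0,0],"rotation":[0,0,0]},{"grip":1,"delta_pos":[0.78,0,0],"rotation":[0,0,0]},{"grip":1,"delta_pos":[0.78,0,0],"rotation":[0,0,0]},{"grip":1,"delta_pos":[0.78,0,0],"rotation":[0,0,0]}]' | grep -E "pos|force|open"
python3 - <<'E'
from h import *
print(delta([.5935,-.0795,.092],-84.2)); I=snap('wrist','w5.png')
E
```

```text
rim [ 0.53082718 -0.17223285  0.14      ]
rim [ 0.53057327 -0.17127601  0.146     ]
hinge [ 0.529355 -0.141525]
tool_pos: [0.5885, -0.0032, 0.2812]
force: [-1.3, -0.6, -2.6]
opening: 0.0322
gripper_force: 30.0
tool_pos: [0.594, -0.0793, 0.282]
force: [0.6, -0.1, -2.8]
opening: 0.0323
gripper_force: 30.0
(array([0.002, 0.004, 1.9  ]), array([0.001, 0.   , 0.002]))
```

View pics/w5.png

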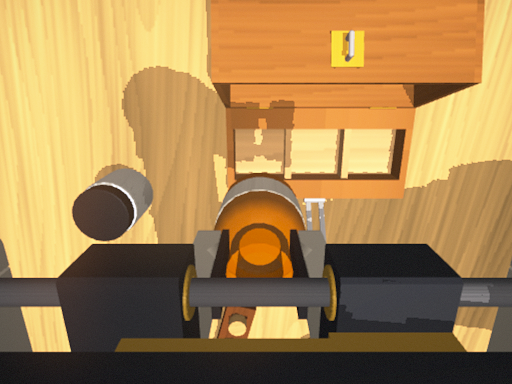

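The lid leans back at about 1.84 rad and is clear of the gripper. Lowering into well 2.

```bash
python3 -m creep '[{"grip":1,"delta_pos":[0,0,0.4],"rotation":[0,0,0]},{"grip":1,"delta_pos":[0,0,0.8],"rotation":[0,0,0]},{"grip":1,"delta_pos":[0,0,1],"rotation":[0,0,0]},{"grip":1,"delta_pos":[0,0,1],"rotation":[0,0,0]}]' | grep -E "pos|force|open"
python3 -m creep '[{"grip":1,"delta_pos":[0,0,0.2],"rotation":[0,0,0]},{"grip":1,"delta_pos":[0,0,0.4],"rotation":[0,0,0]},{"grip":1,"delta_pos":[0,0,0.6],"rotation":[0,0,0]},{"grip":1,"delta_pos":[0,0,0.7],"rotation":[0,0,0]},{"grip":1,"delta_pos":[0,0,0.7],"rotation":[0,0,0]}]' | grep -E "pos|force|open"
python3 - <<'E'
from h import *
print(delta([.5935,-.0795,.091],-84.2))
E
```

```text
tool_pos: [0.5921, -0.0781, 0.1793]
force: [-0.6, -0.8, -1.7]
opening: 0.0324
gripper_force: 30.0
tool_pos: [0.5941, -0.0789, 0.1124]
force: [-0.6, 0.1, -2.2]
opening: 0.0323
gripper_force: 30.0
(array([0.006, 0.006, 0.214]), array([ 0.001, -0.   ,  0.003]))
```

```bash
python3 -m creep '[{"grip":1,"delta_pos":[0,0,0.06],"rotation":[0,0,0]},{"grip":1,"delta_pos":[0,0,0.12],"rotation":[0,0,0]},{"grip":1,"delta_pos":[0,0,0.16],"rotation":[0,0,0]},{"grip":1,"delta_pos":[0,0,0.19],"rotation":[0,0,0]},{"grip":1,"delta_pos":[0,0,0.2],"rotation":[0,0,0]}]' | grep -E "pos|force|open"
python3 -m creep '[{"grip":1,"delta_pos":[0,0,0.01],"rotation":[0,0,0]},{"grip":1,"delta_pos":[0,0,0.02],"rotation":[0,0,0]}]' | grep -E "pos|force|open"
```

```text
tool_pos: [0.594, -0.0795, 0.0923]
force: [0.7, 0.3, -1.7]
opening: 0.0326
gripper_force: 30.0
tool_pos: [0.5942, -0.0796, 0.0906]
force: [-0.2, -0.4, -2.9]
opening: 0.0323
gripper_force: 30.0
```

```bash
python3 -m creep '[{"grip":1,"delta_pos":[0,0,0.01],"rotation":[0,0,0]},{"grip":0.3,"delta_pos":[0,0,0.01],"rotation":[0,0,0]},{"grip":0.3,"delta_pos":[0,0,0.01],"rotation":[0,0,0]},{"grip":0.3,"delta_pos":[0,0,0.01],"rotation":[0,0,0]},{"grip":0.3,"delta_pos":[0,0,0.01],"rotation":[0,0,0]}]' | grep -E "pos|force|open"
python3 -m creep '[{"grip":0.3,"delta_pos":[0,0,-0.3],"rotation":[0,0,0]},{"grip":0.3,"delta_pos":[0,0,-0.7],"rotation":[0,0,0]},{"grip":0.3,"delta_pos":[0,0,-1],"rotation":[0,0,0]},{"grip":0.3,"delta_pos":[0,0,-1],"rotation":[0,0,0]}]' | grep -E "pos|force|open"
python3 -m creep '[{"grip":0,"delta_pos":[-0.4,0,-0.4],"rotation":[0,0,0]},{"grip":0,"delta_pos":[-0.8,0,-0.8],"rotation":[0,0,0]},{"grip":0,"delta_pos":[-1,0,-0.9],"rotation":[0,0,0]}]' | grep -E "pos|force|open"
python3 - <<'E'
from h import *
s=snap('wrist');I=cv2.cvtColor(s['color'],cv2.COLOR_RGB2BGR)
out=np.zeros((600,800,3),np.uint8)
out[:,:500]=cv2.resize(I[0:240,140:340],(500,600),interpolation=cv2.INTER_CUBIC)
a=cv2.cvtColor(snap('side')['color'],cv2.COLOR_RGB2BGR)
out[:250,500:]=cv2.resize(a[170:270,230:350],(300,250),interpolation=cv2.INTER_CUBIC)
out[260:520,500:]=cv2.resize(a[240:370,140:290],(300,260),interpolation=cv2.INTER_CUBIC)
cv2.imwrite('pics/w6.png',out);print(tool()[0])
E
```

```text
tool_pos: [0.5943, -0.0795, 0.0896]
force: [0.5, -0.3, 0.3]
opening: 0.0579
gripper_force: 0.0
tool_pos: [0.5968, -0.0795, 0.1946]
force: [0.6, 0.0, 0.2]
opening: 0.0611
gripper_force: 0.0
tool_pos: [0.5842, 0.0212, 0.2822]
force: [1.1, 0.1, 0.1]
opening: 0.0798
gripper_force: 0.0
[0.58481942 0.02288147 0.28274614]
```

View pics/w6.png

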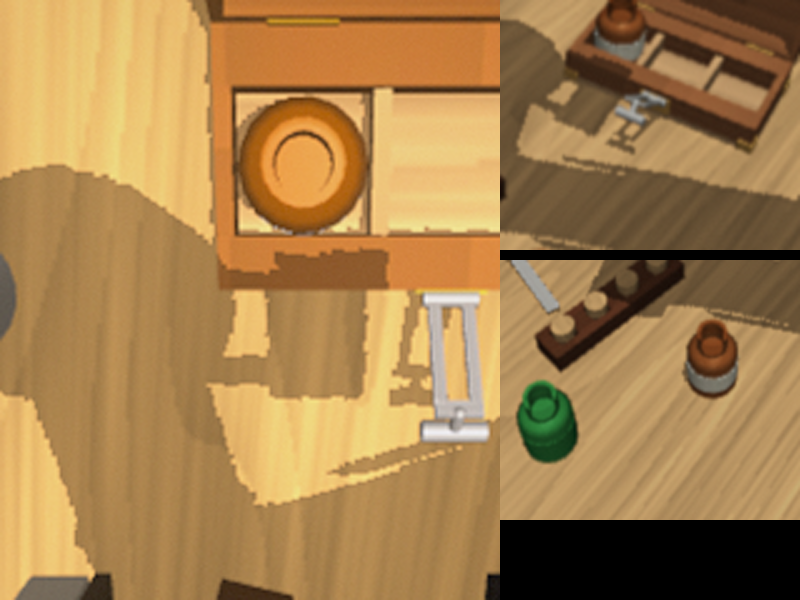

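Bottle B stands centred in well 2 (its mouth at pixel (261,64)), and bottle A looks unmoved. I'll check numerically that it's unmoved and go to it.

```bash
python3 - <<'E'
from h import *
s=snap('wrist');print('mouthB',onz(s,261.2,64.4,.092),onz(s,261.2,64.4,.092)-[.5937,-.0795,.092])
h=cv2.cvtColor(snap('side')['color'],cv2.COLOR_RGB2HSV)
n,l,st,ce=cv2.connectedComponentsWithStats(cv2.inRange(h,(4,170,60),(11,255,255)))
print([(st[i].tolist(),ce[i].round(1).tolist()) for i in range(1,n) if st[i][4]>40])
E
python3 -m creep '[{"grip":0,"delta_pos":[-0.5,0.3,0],"rotation":[0,0,0]},{"grip":0,"delta_pos":[-1,0.6,0],"rotation":[0,0,0]},{"grip":0,"delta_pos":[-1,0.6,0],"rotation":[0,0,0]}]' | grep -E "pos"
python3 -m creep '[{"grip":0,"delta_pos":[-0.5,0.3,0.2],"rotation":[0,0,0]},{"grip":0,"delta_pos":[-1,0.34,0.5],"rotation":[0,0,0]},{"grip":0,"delta_pos":[-1,0.34,0.9],"rotation":[0,0,0]},{"grip":0,"delta_pos":[-1,0.34,0.9],"rotation":[0,0,0]}]' | grep -E "pos"
python3 - <<'E'
from h import *
s=snap('wrist');print(delta([.468,.238,.083]),proj(s,[.468,.238,.084]),proj(s,[.468,.238,0.058]))
h=cv2.cvtColor(s['color'],cv2.COLOR_RGB2HSV);m=cv2.inRange(h,(5,200,50),(16,255,255));m[245:]=0
n,l,st,ce=cv2.connectedComponentsWithStats(m)
print([(st[i].tolist(),ce[i].round(1).tolist()) for i in range(1,n) if st[i][4]>100])
E
```

```text
mouthB [ 0.59556618 -0.07606064  0.092     ] [1.86618326e-03 3.43936253e-03 2.77555756e-17]
[([274, 165, 13, 13, 62], [278.6, 172.8]), ([238, 274, 16, 14, 77], [245.0, 281.9])]
tool_pos: [0.5111, 0.1138, 0.2781]
tool_pos: [0.4655, 0.2076, 0.1832]
(array([-0.307, -0.047,  1.026]), None) [252.12349166 233.26557233] [252.47108392 220.1094744 ]
[([223, 183, 59, 62, 2376], [252.3, 215.1])]
```

```bash
python3 -m creep '[{"grip":0,"delta_pos":[-0.31,-0.05,0.2],"rotation":[0,0,0]},{"grip":0,"delta_pos":[-0.31,-0.05,0.5],"rotation":[0,0,0]},{"grip":0,"delta_pos":[-0.31,-0.05,0.5],"rotation":[0,0,0]}]' | grep -E "pos|force"
python3 -m creep '[{"grip":0,"delta_pos":[0,0,0.3],"rotation":[0,0,0]},{"grip":0,"delta_pos":[0,0,0.52],"rotation":[0,0,0]},{"grip":0,"delta_pos":[0,0,0.52],"rotation":[0,0,0]},{"grip":1,"delta_pos":[0,0,0.52],"rotation":[0,0,0]},{"grip":1,"delta_pos":[0,0,0.52],"rotation":[0,0,0]}]' | grep -E "pos|force"
python3 -m creep '[{"grip":1,"delta_pos":[0,0,0],"rotation":[0,0,0]},{"grip":1,"delta_pos":[0,0,0],"rotation":[0,0,0]},{"grip":1,"delta_pos":[0,0,0],"rotation":[0,0,0]},{"grip":1,"delta_pos":[0,0,0],"rotation":[0,0,0]},{"grip":1,"delta_pos":[0,0,0],"rotation":[0,0,0]}]' | grep -E "pos|force|open"
python3 -m creep '[{"grip":1,"delta_pos":[0,0,0],"rotation":[0,0,0]},{"grip":1,"delta_pos":[0,0,0],"rotation":[0,0,0]}]' | grep -E "pos|force|open"
```

```text
tool_pos: [0.4701, 0.2383, 0.1372]
force: [-0.4, 0.2, -0.0]
gripper_force: 0.0
tool_pos: [0.4721, 0.2407, 0.0896]
force: [0.3, -1.1, 0.5]
gripper_force: 0.0
tool_pos: [0.4707, 0.2403, 0.0876]
force: [-2.1, -0.1, 1.2]
opening: 0.0373
gripper_force: 0.9
tool_pos: [0.4707, 0.2402, 0.0874]
force: [-1.6, -0.0, 0.5]
opening: 0.0324
gripper_force: 29.9
```

```bash
python3 -m creep '[{"grip":1,"delta_pos":[0,0,-0.3],"rotation":[0,0,0]},{"grip":1,"delta_pos":[0,0,-0.6],"rotation":[0,0,0]},{"grip":1,"delta_pos":[0,0,-1],"rotation":[0,0,0]},{"grip":1,"delta_pos":[0,0,-1],"rotation":[0,0,0]}]' | grep -E "pos|force|open"
python3 -m creep '[{"grip":1,"delta_pos":[0.3,0.01,-0.3],"rotation":[0,0,0]},{"grip":1,"delta_pos":[0.7,0.02,-0.7],"rotation":[0,0,0]},{"grip":1,"delta_pos":[1,0.05,-0.9],"rotation":[0,0,0]}]' | grep -E "pos"
python3 -m creep '[{"grip":1,"delta_pos":[0.5,0,0],"rotation":[0,0,0]},{"grip":1,"delta_pos":[1,0,0],"rotation":[0,0,0]}]' | grep -E "pos"
python3 -m creep '[{"grip":1,"delta_pos":[0.4,0,0],"rotation":[0,0,0]},{"grip":1,"delta_pos":[0.8,0,0],"rotation":[0,0,0]},{"grip":1,"delta_pos":[1,0,0],"rotation":[0,0,0]},{"grip":1,"delta_pos":[1,0,0],"rotation":[0,0,0]}]' | grep -E "pos"
python3 -m creep '[{"grip":1,"delta_pos":[0.15,0,0],"rotation":[0,0,0]},{"grip":1,"delta_pos":[0.3,0,0],"rotation":[0,0,0]},{"grip":1,"delta_pos":[0.3,0,0],"rotation":[0,0,0]},{"grip":1,"delta_pos":[0.3,0,0],"rotation":[0,0,0]}]' | grep -E "pos|open"
python3 - <<'E'
from h import *
print(delta([.4543,-.093,.11],-84.2))
E
```

```text
tool_pos: [0.4733, 0.2422, 0.1927]
force: [0.3, 0.4, -2.0]
opening: 0.0321
gripper_force: 29.9
tool_pos: [0.4766, 0.1396, 0.2788]
tool_pos: [0.4867, 0.0398, 0.2779]
tool_pos: [0.497, -0.0608, 0.2765]
tool_pos: [0.5003, -0.088, 0.2769]
opening: 0.0317
(array([0.002, 0.461, 1.669]), array([0.001, 0.   , 0.002]))
```

```bash
python3 -m creep '[{"grip":1,"delta_pos":[0,0.23,0],"rotation":[0,0,0]},{"grip":1,"delta_pos":[0,0.46,0.1],"rotation":[0,0,0]},{"grip":1,"delta_pos":[0,0.46,0.4],"rotation":[0,0,0]},{"grip":1,"delta_pos":[0,0.46,0.8],"rotation":[0,0,0]},{"grip":1,"delta_pos":[0,0.46,0.8],"rotation":[0,0,0]}]' | grep -E "pos|force"
python3 - <<'E'
from h import *
print(delta([.4543,-.093,.11],-84.2))
E
```

```text
tool_pos: [0.4512, -0.0926, 0.1934]
force: [-1.1, 0.5, -2.4]
gripper_force: 30.3
(array([ 0.008, -0.037,  0.833]), array([0.005, 0.001, 0.002]))
```

```bash
python3 -m creep '[{"grip":1,"delta_pos":[0,-0.01,0.3],"rotation":[0,0,0]},{"grip":1,"delta_pos":[0,-0.02,0.5],"rotation":[0,0,0]},{"grip":1,"delta_pos":[0,-0.02,0.6],"rotation":[0,0,0]},{"grip":1,"delta_pos":[0,-0.02,0.6],"rotation":[0,0,0]}]' | grep -E "pos|force"
python3 - <<'E'
from h import *
print(delta([.4543,-.093,.0955],-84.2))
E
```

```text
tool_pos: [0.4568, -0.0928, 0.1375]
force: [0.2, -0.1, -2.6]
gripper_force: 30.3
(array([-0.   ,  0.024,  0.42 ]), array([ 0.001, -0.   ,  0.003]))
```

```bash
python3 -m creep '[{"grip":1,"delta_pos":[0,0.02,0],"rotation":[0,0,0]},{"grip":1,"delta_pos":[0,0.02,0.1],"rotation":[0,0,0]},{"grip":1,"delta_pos":[0,0.02,0.2],"rotation":[0,0,0]},{"grip":1,"delta_pos":[0,0.02,0.3],"rotation":[0,0,0]},{"grip":1,"delta_pos":[0,0.02,0.35],"rotation":[0,0,0]}]' | grep -E "pos|force"
python3 -m creep '[{"grip":1,"delta_pos":[0,0,0.03],"rotation":[0,0,0]},{"grip":1,"delta_pos":[0,0,0.06],"rotation":[0,0,0]},{"grip":1,"delta_pos":[0,0,0.06],"rotation":[0,0,0]}]' | grep -E "pos|force"
python3 - <<'E'
from h import *
print(delta([.4543,-.093,.0955],-84.2))
E
```

```text
tool_pos: [0.4542, -0.0933, 0.1013]
force: [0.4, 0.3, -2.4]
gripper_force: 30.3
tool_pos: [0.4547, -0.0932, 0.0963]
force: [0.6, -0.5, -2.8]
gripper_force: 30.3
(array([-0.003,  0.004,  0.008]), array([ 0.   , -0.   ,  0.002]))
```

```bash
python3 -m creep '[{"grip":1,"delta_pos":[0,0,0.01],"rotation":[0,0,0]},{"grip":0.3,"delta_pos":[0,0,0.01],"rotation":[0,0,0]},{"grip":0.3,"delta_pos":[0,0,0.01],"rotation":[0,0,0]},{"grip":0.3,"delta_pos":[0,0,0.01],"rotation":[0,0,0]},{"grip":0.3,"delta_pos":[0,0,0.01],"rotation":[0,0,0]}]' | grep -E "pos|force|open"
python3 -m creep '[{"grip":0.3,"delta_pos":[0,0,-0.3],"rotation":[0,0,0]},{"grip":0.3,"delta_pos":[0,0,-0.7],"rotation":[0,0,0]},{"grip":0.3,"delta_pos":[0,0,-1],"rotation":[0,0,0]},{"grip":0.3,"delta_pos":[0,0,-1],"rotation":[0,0,0]}]' | grep -E "pos|force|open"
python3 -m creep '[{"grip":0.3,"delta_pos":[-0.4,-0.4,-0.4],"rotation":[0,0,0]},{"grip":0.3,"delta_pos":[-0.8,-0.6,-0.8],"rotation":[0,0,0]},{"grip":0.3,"delta_pos":[-1,-0.8,-0.9],"rotation":[0,0,0]},{"grip":0.3,"delta_pos":[-1,-0.8,-0.9],"rotation":[0,0,0]},{"grip":0.3,"delta_pos":[-1,-0.8,-0.9],"rotation":[0,0,0]}]' | grep -E "pos|force|open"
python3 - <<'E'
from h import *
import pickle
s=snap('wrist');pickle.dump(s,open('s1.pkl','wb'));pickle.dump(snap('side'),open('a1.pkl','wb'));print(tool()[0],delta([.61,.29,.25]))
E
```

```text
tool_pos: [0.4551, -0.0932, 0.0958]
force: [0.2, -1.1, 0.6]
opening: 0.0575
gripper_force: 0.0
tool_pos: [0.4574, -0.0931, 0.2]
force: [-0.3, 0.2, 0.5]
opening: 0.0612
gripper_force: 0.0
tool_pos: [0.5245, 0.0159, 0.2855]
force: [0.1, -0.3, -0.2]
opening: 0.0615
gripper_force: 0.0
[0.52293216 0.0142508  0.28433518] (array([-2.651, -1.156,  0.341]), None)
```

```bash
python3 -m creep '[{"grip":0.3,"delta_pos":[-0.45,-0.2,0.1],"rotation":[0,0,0]},{"grip":0.3,"delta_pos":[-0.9,-0.4,0.15],"rotation":[0,0,0]},{"grip":0.3,"delta_pos":[-0.9,-0.4,0.15],"rotation":[0,0,0]}]' | grep -E "pos"
python3 -m creep '[{"grip":0.3,"delta_pos":[-0.45,-0.2,0.1],"rotation":[0,0,0]},{"grip":0.3,"delta_pos":[-0.9,-0.4,0.15],"rotation":[0,0,0]},{"grip":0.3,"delta_pos":[-0.9,-0.4,0.15],"rotation":[0,0,0]}]' | grep -E "pos"
python3 -m creep '[{"grip":0.3,"delta_pos":[-0.45,-0.2,0.1],"rotation":[0,0,0]},{"grip":0.3,"delta_pos":[-0.9,-0.36,0.15],"rotation":[0,0,0]},{"grip":0.3,"delta_pos":[-0.9,-0.36,0.15],"rotation":[0,0,0]},{"grip":0.3,"delta_pos":[-0.9,-0.36,0.15],"rotation":[0,0,0]},{"grip":0.3,"delta_pos":[-0.9,-0.36,0.15],"rotation":[0,0,0]}]' | grep -E "pos"
python3 - <<'E'
from h import *
import pickle
s=snap('wrist');pickle.dump(s,open('s2.pkl','wb'));s1=pickle.load(open('s1.pkl','rb'))
bg=lambda s:cv2.cvtColor(s['color'],cv2.COLOR_RGB2BGR)
out=np.zeros((600,800,3),np.uint8)
out[:300,:800]=cv2.resize(bg(s1)[0:120,110:430],(800,300),interpolation=cv2.INTER_CUBIC)
out[300:,:500]=cv2.resize(bg(s)[0:240,160:360],(500,600),interpolation=cv2.INTER_CUBIC)[:300]
a=pickle.load(open('a1.pkl','rb'))
out[300:550,500:]=cv2.resize(bg(a)[140:240,240:360],(300,250),interpolation=cv2.INTER_CUBIC)
cv2.imwrite('pics/w7.png',out);print(tool()[0])
E
```

```text
tool_pos: [0.5544, 0.1107, 0.2681]
tool_pos: [0.5848, 0.2045, 0.2526]
tool_pos: [0.6105, 0.2937, 0.2401]
[0.6106536  0.29370576 0.24060351]
```

View pics/w7.png

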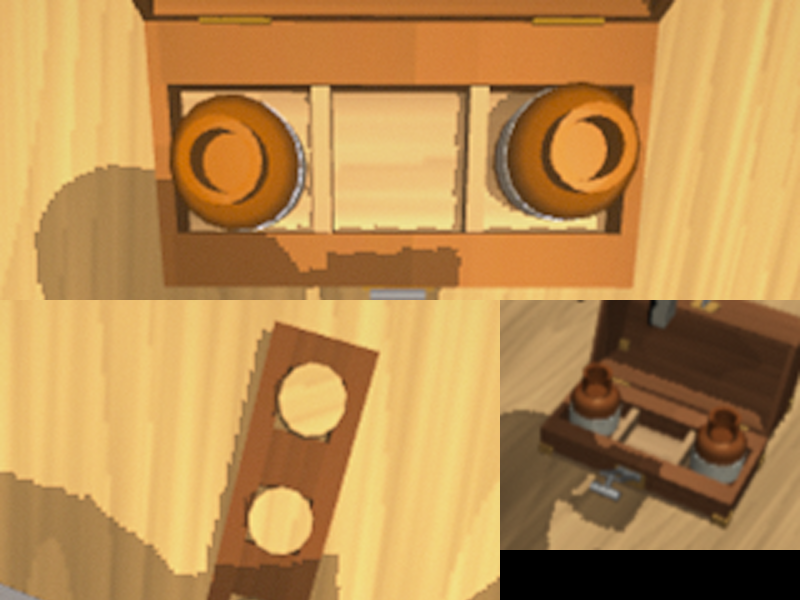

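Both bottles stand in their wells. The mouth rims are at px (201,64) and (343,59), and the stopper heads at px (285,40) and (272,88).

Run:
```python
from h import *
import pickle
s1=pickle.load(open('s1.pkl','rb'));s2=pickle.load(open('s2.pkl','rb'));a=pickle.load(open('a1.pkl','rb'))
for n,w,d in(('B',(201.2,64.4),(278.6,167)),('A',(343.2,58.8),(329,184.5))):
    print(n,onz(s1,*w,.092),onz(a,*d,.092),tri((s1,*w),(a,*d)))
for w in((284.8,40),(272,88)):
    p=onz(s2,*w,.044);print('st',p,proj(a,p),delta([p[0],p[1],.055]))
# height check of the head by wrist two places is in the rack shots: top-view ray
g=cv2.cvtColor(a['color'],cv2.COLOR_RGB2HSV);m=cv2.inRange(g,(14,40,120),(24,140,255));m[:225]=0;m[285:]=0;m[:,:155]=0;m[:,240:]=0
n,l,st,ce=cv2.connectedComponentsWithStats(m);print([(st[i].tolist(),ce[i].round(1).tolist()) for i in range(1,n) if 20<st[i][4]<200])
```

```text
B [ 0.59080093 -0.07744597  0.092     ] [ 0.59820349 -0.08414053  0.092     ] (array([ 0.59134935, -0.07645454,  0.09991455]), np.float64(0.00408296012263116))
A [ 0.45769581 -0.09651372  0.092     ] [ 0.45819585 -0.10290291  0.092     ] (array([ 0.4574704 , -0.09693552,  0.09654961]), np.float64(0.0029358994158931676))
st [0.59991164 0.17048479 0.044     ] [217.4244554  238.13599272] (array([1.214, 0.234, 1.856]), None)
st [0.60689087 0.21444933 0.044     ] [202.73036569 248.72300892] (array([0.784, 0.119, 1.856]), None)
[]
```

```bash
python3 -m creep '[{"grip":0.3,"delta_pos":[0.4,0.06,0.3],"rotation":[0,0,0]},{"grip":0.3,"delta_pos":[0.78,0.12,0.6],"rotation":[0,0,0]},{"grip":0.3,"delta_pos":[0.78,0.12,1],"rotation":[0,0,0]},{"grip":0.3,"delta_pos":[0.78,0.12,1],"rotation":[0,0,0]},{"grip":0.3,"delta_pos":[0.78,0.12,1],"rotation":[0,0,0]}]' | grep -E "pos"
python3 - <<'E'
from h import *
print(delta([.6069,.2144,.054],-84.2))
E
```

```text
tool_pos: [0.6075, 0.2157, 0.1416]
(array([0.012, 0.007, 0.876]), array([-0.   , -0.   ,  0.002]))
```

```bash
python3 -m creep '[{"grip":0.3,"delta_pos":[0.01,0.01,0.3],"rotation":[0,0,0]},{"grip":0.3,"delta_pos":[0.01,0.01,0.6],"rotation":[0,0,0]},{"grip":0.3,"delta_pos":[0.01,0.01,0.8],"rotation":[0,0,0]},{"grip":0.3,"delta_pos":[0.01,0.01,0.87],"rotation":[0,0,0]},{"grip":0.3,"delta_pos":[0.01,0.01,0.87],"rotation":[0,0,0]}]' | grep -E "pos|force"
python3 -m creep '[{"grip":1,"delta_pos":[0,0,0],"rotation":[0,0,0]},{"grip":1,"delta_pos":[0,0,0],"rotation":[0,0,0]},{"grip":1,"delta_pos":[0,0,0],"rotation":[0,0,0]},{"grip":1,"delta_pos":[0,0,0],"rotation":[0,0,0]},{"grip":1,"delta_pos":[0,0,0],"rotation":[0,0,0]}]' | grep -E "pos|force|open"
python3 -m creep '[{"grip":1,"delta_pos":[0,0,0],"rotation":[0,0,0]},{"grip":1,"delta_pos":[0,0,0],"rotation":[0,0,0]}]' | grep -E "pos|force|open"
```

```text
tool_pos: [0.607, 0.2162, 0.0546]
force: [-0.2, 0.4, 1.4]
gripper_force: 0.0
tool_pos: [0.6064, 0.2155, 0.054]
force: [-0.1, 0.3, 0.3]
opening: 0.0269
gripper_force: 0.0
tool_pos: [0.6063, 0.2154, 0.0538]
force: [-1.3, -0.4, 2.9]
opening: 0.0248
gripper_force: 30.0
```

```bash
python3 -m creep '[{"grip":1,"delta_pos":[0,0,-0.2],"rotation":[0,0,0]},{"grip":1,"delta_pos":[0,0,-0.6],"rotation":[0,0,0]},{"grip":1,"delta_pos":[0,0,-1],"rotation":[0,0,0]}]' | grep -E "pos|force|open"
python3 -m creep '[{"grip":1,"delta_pos":[0.4,0.1,-0.5],"rotation":[0,0,0]},{"grip":1,"delta_pos":[0.9,0.2,-1],"rotation":[0,0,0]},{"grip":1,"delta_pos":[0.9,0.2,-1],"rotation":[0,0,0]}]' | grep -E "pos"
python3 -m creep '[{"grip":1,"delta_pos":[0.5,0.1,-0.2],"rotation":[0,0,0]},{"grip":1,"delta_pos":[1,0.2,-0.3],"rotation":[0,0,0]},{"grip":1,"delta_pos":[1,0.2,-0.3],"rotation":[0,0,0]},{"grip":1,"delta_pos":[1,0.2,-0.3],"rotation":[0,0,0]}]' | grep -E "pos"
cat >> h.py <<'E'
def mouth(s,X):
    "circles near the expected mouth X: Hough on a 4x crop"
    u,v=proj(s,X).round().astype(int);x0=max(u-40,0);y0=max(v-40,0)
    g=cv2.cvtColor(s['color'],cv2.COLOR_RGB2GRAY)[y0:v+40,x0:u+40]
    g=cv2.GaussianBlur(cv2.resize(g,None,fx=4,fy=4,interpolation=cv2.INTER_CUBIC),(0,0),2)
    c=cv2.HoughCircles(g,cv2.HOUGH_GRADIENT,1,6,param1=80,param2=18,minRadius=36,maxRadius=130)
    r=[] if c is None else [(a/4+x0,b/4+y0,q/4) for a,b,q in c[0][:6]]
    return [(np.round(k,1).tolist(),onz(s,k[0],k[1],X[2])[:2].round(4).tolist()) for k in r]
E
python3 - <<'E'
from h import *
import pickle
s=snap('wrist');pickle.dump(s,open('s3.pkl','wb'));print(tool()[0],proj(s,[.594,-.078,.092]))
for k in mouth(s,[.594,-.078,.092]):print(k)
g=cv2.cvtColor(s['color'],cv2.COLOR_RGB2BGR)[0:240,160:360];cv2.imwrite('pics/w8.png',cv2.resize(g,(667,800))[:600])
E
```

```text
tool_pos: [0.6057, 0.2149, 0.1537]
force: [1.2, 1.2, 0.5]
opening: 0.0253
gripper_force: 30.0
tool_pos: [0.5958, 0.1225, 0.2562]
tool_pos: [0.5862, 0.0208, 0.2841]
[0.5862757  0.0218741  0.28344294] [262.76961502  65.12015627]
([261.1, 66.6, 27.1], [0.5954, -0.0765])
([265.6, 66.4, 28.8], [0.5912, -0.0772])
([263.1, 65.9, 26.3], [0.5936, -0.0774])
([257.1, 69.9, 32.3], [0.5989, -0.0733])
([258.9, 66.4, 28.8], [0.5976, -0.0765])
([259.6, 69.9, 30.1], [0.5965, -0.0735])
```

View pics/w8.png

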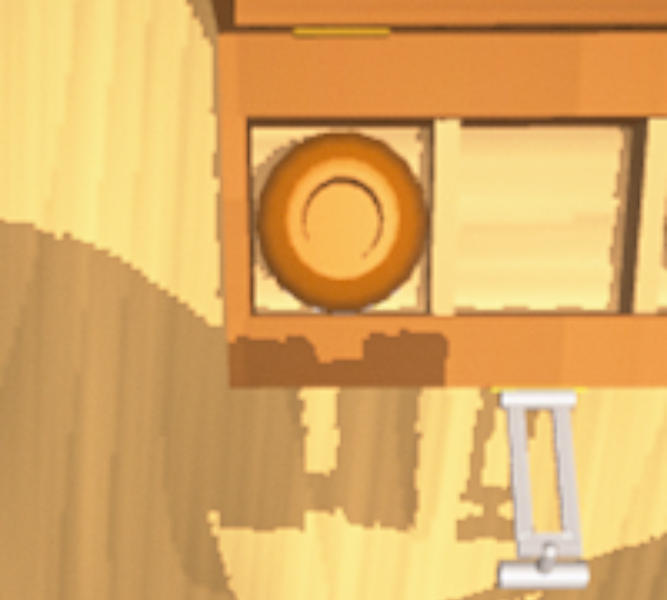

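Mouth rim centre at px (262.9,65.9), so the mouth is at about (.594,-.077). Moving above it.

```bash
python3 -m creep '[{"grip":1,"delta_pos":[0.5,-0.09,0.2],"rotation":[0,0,0]},{"grip":1,"delta_pos":[0.97,-0.18,0.5],"rotation":[0,0,0]},{"grip":1,"delta_pos":[0.97,-0.18,0.9],"rotation":[0,0,0]},{"grip":1,"delta_pos":[0.97,-0.18,0.9],"rotation":[0,0,0]},{"grip":1,"delta_pos":[0.97,-0.18,0.9],"rotation":[0,0,0]}]' | grep -E "pos|open"
python3 - <<'E'
from h import *
print(delta([.594,-.077,.142],-84.2))
E
```

```text
tool_pos: [0.6144, -0.0716, 0.1926]
opening: 0.0251
(array([0.032, 0.207, 0.507]), array([ 0.002, -0.   ,  0.003]))
```

```bash
python3 -m creep '[{"grip":1,"delta_pos":[0.03,0.2,0.1],"rotation":[0,0,0]},{"grip":1,"delta_pos":[0.03,0.2,0.3],"rotation":[0,0,0]},{"grip":1,"delta_pos":[0.03,0.2,0.47],"rotation":[0,0,0]},{"grip":1,"delta_pos":[0.03,0.2,0.47],"rotation":[0,0,0]},{"grip":1,"delta_pos":[0.03,0.2,0.47],"rotation":[0,0,0]}]' | grep -E "pos|force|open"
python3 - <<'E'
from h import *
print(delta([.594,-.077,.142],-84.2))
E
```

```text
tool_pos: [0.5962, -0.0763, 0.1486]
force: [1.0, -0.2, 0.5]
opening: 0.0245
gripper_force: 30.0
(array([0.005, 0.023, 0.066]), array([-0.002, -0.   ,  0.004]))
```

```bash
python3 -m creep '[{"grip":1,"delta_pos":[0.01,0.02,0.03],"rotation":[0,0,0]},{"grip":1,"delta_pos":[0.01,0.02,0.08],"rotation":[0,0,0]},{"grip":1,"delta_pos":[0.01,0.02,0.13],"rotation":[0,0,0]},{"grip":1,"delta_pos":[0.01,0.02,0.17],"rotation":[0,0,0]},{"grip":1,"delta_pos":[0.01,0.02,0.17],"rotation":[0,0,0]}]' | grep -E "pos|force|open"
```

```text
tool_pos: [0.5926, -0.0787, 0.1287]
force: [-0.6, 0.4, -1.2]
opening: 0.025
gripper_force: 30.0
```

The tip is 9 mm into the bore with no contact force. Continuing.

```bash
python3 -m creep '[{"grip":1,"delta_pos":[0,-0.01,0.03],"rotation":[0,0,0]},{"grip":1,"delta_pos":[0,-0.01,0.05],"rotation":[0,0,0]},{"grip":1,"delta_pos":[0,-0.01,0.07],"rotation":[0,0,0]},{"grip":1,"delta_pos":[0,-0.01,0.09],"rotation":[0,0,0]},{"grip":1,"delta_pos":[0,-0.01,0.09],"rotation":[0,0,0]}]' | grep -E "pos|force|open"
python3 -m creep '[{"grip":1,"delta_pos":[0,0,0.02],"rotation":[0,0,0]},{"grip":1,"delta_pos":[0,0,0.03],"rotation":[0,0,0]},{"grip":1,"delta_pos":[0,0,0.03],"rotation":[0,0,0]}]' | grep -E "pos|force|open"
```

```text
tool_pos: [0.5939, -0.0785, 0.1203]
force: [0.9, 0.4, 0.5]
opening: 0.0249
gripper_force: 30.0
tool_pos: [0.5942, -0.0785, 0.1179]
force: [-0.8, 1.7, 4.1]
opening: 0.0246
gripper_force: 30.0
```

```bash
python3 -m creep '[{"grip":1,"delta_pos":[0,0,0.01],"rotation":[0,0,0]},{"grip":0.4,"delta_pos":[0,0,0.01],"rotation":[0,0,0]},{"grip":0.4,"delta_pos":[0,0,0.01],"rotation":[0,0,0]},{"grip":0.4,"delta_pos":[0,0,0.01],"rotation":[0,0,0]},{"grip":0.4,"delta_pos":[0,0,0.01],"rotation":[0,0,0]}]' | grep -E "pos|force|open"
python3 -m creep '[{"grip":0.3,"delta_pos":[0,0,-0.2],"rotation":[0,0,0]},{"grip":0.3,"delta_pos":[0,0,-0.6],"rotation":[0,0,0]},{"grip":0.3,"delta_pos":[0,0,-1],"rotation":[0,0,0]}]' | grep -E "pos|force|open"
python3 -m creep '[{"grip":0.3,"delta_pos":[-0.5,0,-0.3],"rotation":[0,0,0]},{"grip":0.3,"delta_pos":[-1,0,-0.7],"rotation":[0,0,0]},{"grip":0.3,"delta_pos":[-1,0,-0.7],"rotation":[0,0,0]},{"grip":0.3,"delta_pos":[-1,0,-0.7],"rotation":[0,0,0]}]' | grep -E "pos|force|open"
python3 - <<'E'
from h import *
import pickle
s=snap('wrist');pickle.dump(s,open('s4.pkl','wb'));print(tool()[0],delta([.6,.1695,.15]))
for k in mouth(s,[.594,-.078,.108]):print(k)
E
```

```text
tool_pos: [0.5939, -0.0786, 0.1163]
force: [-0.6, -0.3, 0.7]
opening: 0.0499
gripper_force: 0.0
tool_pos: [0.5934, -0.0787, 0.2169]
force: [1.0, -0.0, 0.2]
opening: 0.0608
gripper_force: 0.0
tool_pos: [0.5844, 0.0231, 0.2892]
force: [-0.3, -0.1, 0.5]
opening: 0.0614
gripper_force: 0.0
[0.58374398 0.02206881 0.28744233] (array([-1.448, -0.317,  1.376]), None)
([260.9, 63.9, 27.1], [0.5952, -0.0759])
([259.1, 63.6, 28.2], [0.5968, -0.0759])
([264.4, 64.1, 27.7], [0.592, -0.076])
([259.9, 67.1, 29.3], [0.5958, -0.073])
([262.6, 64.4, 26.5], [0.5936, -0.0756])
([266.4, 64.4, 29.6], [0.5902, -0.076])
```

Now the next stopper at (.600,.1705).

```bash
python3 -m creep '[{"grip":0.3,"delta_pos":[-0.5,-0.1,0],"rotation":[0,0,0]},{"grip":0.3,"delta_pos":[-1,-0.3,0.2],"rotation":[0,0,0]},{"grip":0.3,"delta_pos":[-1,-0.3,0.4],"rotation":[0,0,0]},{"grip":0.3,"delta_pos":[-1,-0.3,0.4],"rotation":[0,0,0]}]' | grep -E "pos"
python3 -m creep '[{"grip":0.3,"delta_pos":[-0.45,-0.02,0.4],"rotation":[0,0,0]},{"grip":0.3,"delta_pos":[-0.45,-0.02,0.8],"rotation":[0,0,0]},{"grip":0.3,"delta_pos":[-0.45,-0.02,0.9],"rotation":[0,0,0]},{"grip":0.3,"delta_pos":[-0.45,-0.02,0.9],"rotation":[0,0,0]}]' | grep -E "pos"
python3 - <<'E'
from h import *
print(delta([.6,.171,.054],-84.2))
E
```

```text
tool_pos: [0.601, 0.1235, 0.2415]
tool_pos: [0.5993, 0.1665, 0.1553]
(array([-0.046, -0.015,  1.013]), array([ 0.002, -0.002,  0.002]))
```

```bash
python3 -m creep '[{"grip":0.3,"delta_pos":[-0.045,-0.01,0.3],"rotation":[0,0,0]},{"grip":0.3,"delta_pos":[-0.045,-0.01,0.6],"rotation":[0,0,0]},{"grip":0.3,"delta_pos":[-0.045,-0.01,0.85],"rotation":[0,0,0]},{"grip":0.3,"delta_pos":[-0.045,-0.01,1],"rotation":[0,0,0]},{"grip":0.3,"delta_pos":[-0.045,-0.01,1],"rotation":[0,0,0]}]' | grep -E "pos|force"
python3 -m creep '[{"grip":1,"delta_pos":[0,0,0],"rotation":[0,0,0]},{"grip":1,"delta_pos":[0,0,0],"rotation":[0,0,0]},{"grip":1,"delta_pos":[0,0,0],"rotation":[0,0,0]},{"grip":1,"delta_pos":[0,0,0],"rotation":[0,0,0]},{"grip":1,"delta_pos":[0,0,0],"rotation":[0,0,0]}]' | grep -E "pos|force|open"
python3 -m creep '[{"grip":1,"delta_pos":[0,0,0],"rotation":[0,0,0]},{"grip":1,"delta_pos":[0,0,0],"rotation":[0,0,0]}]' | grep -E "pos|force|open"
```

```text
tool_pos: [0.6011, 0.1717, 0.0569]
force: [-0.2, 0.3, 1.1]
gripper_force: 0.0
tool_pos: [0.6008, 0.1732, 0.0571]
force: [-0.0, 0.6, -0.4]
opening: 0.0268
gripper_force: 0.3
tool_pos: [0.6005, 0.1731, 0.057]
force: [-2.7, 0.4, 5.1]
opening: 0.0246
gripper_force: 30.0
```

```bash
python3 -m creep '[{"grip":1,"delta_pos":[0,0,-0.2],"rotation":[0,0,0]},{"grip":1,"delta_pos":[0,0,-0.6],"rotation":[0,0,0]},{"grip":1,"delta_pos":[0,0,-1],"rotation":[0,0,0]},{"grip":1,"delta_pos":[0,0,-1],"rotation":[0,0,0]}]' | grep -E "pos|open"
python3 -m creep '[{"grip":1,"delta_pos":[0.4,0.4,-0.5],"rotation":[0,0,0]},{"grip":1,"delta_pos":[0.7,0.85,-1],"rotation":[0,0,0]},{"grip":1,"delta_pos":[0.7,0.85,-1],"rotation":[0,0,0]}]' | grep -E "pos"
python3 -m creep '[{"grip":1,"delta_pos":[0.4,0.4,-0.1],"rotation":[0,0,0]},{"grip":1,"delta_pos":[0.78,0.85,-0.28],"rotation":[0,0,0]},{"grip":1,"delta_pos":[0.78,0.85,-0.28],"rotation":[0,0,0]},{"grip":1,"delta_pos":[0.78,0.85,-0.28],"rotation":[0,0,0]},{"grip":1,"delta_pos":[0.78,0.85,-0.28],"rotation":[0,0,0]}]' | grep -E "pos"
python3 - <<'E'
from h import *
import pickle
s=snap('wrist');pickle.dump(s,open('s5.pkl','wb'));print(tool()[0],proj(s,[.4545,-.092,.092]))
for k in mouth(s,[.4545,-.092,.092]):print(k)
bg=lambda s:cv2.cvtColor(s['color'],cv2.COLOR_RGB2BGR)
out=np.zeros((600,800,3),np.uint8)
out[:,:500]=cv2.resize(bg(s)[0:150,200:325],(500,600),interpolation=cv2.INTER_CUBIC)
a=snap('side');out[:250,500:]=cv2.resize(bg(a)[140:240,240:360],(300,250),interpolation=cv2.INTER_CUBIC)
s4=pickle.load(open('s4.pkl','rb'));out[270:570,500:]=cv2.resize(bg(s4)[20:120,210:310],(300,300),interpolation=cv2.INTER_CUBIC)
cv2.imwrite('pics/w9.png',out)
E
```

```text
tool_pos: [0.6038, 0.1745, 0.1627]
opening: 0.025
tool_pos: [0.5225, 0.0937, 0.2569]
tool_pos: [0.4474, 0.0081, 0.2848]
[0.44756842 0.00840542 0.28435258] [263.90477682  63.70661719]
([263.9, 59.4, 27.7], [0.4549, -0.0958])
([264.9, 62.1, 24.9], [0.4537, -0.0935])
([264.1, 57.9, 18.5], [0.4548, -0.0971])
([268.1, 59.4, 28.8], [0.451, -0.0962])
([269.6, 59.6, 30.1], [0.4495, -0.0961])
([266.4, 59.6, 27.4], [0.4526, -0.0958])
```

View pics/w9.png

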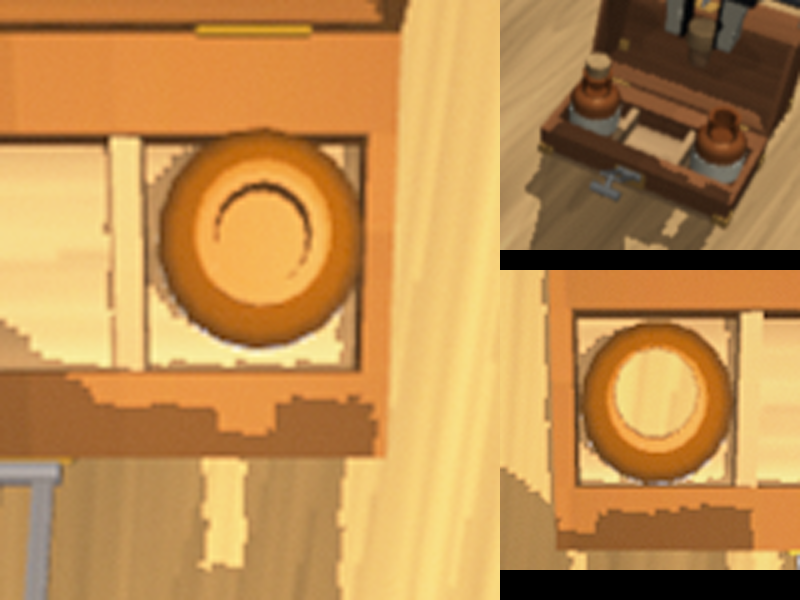

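B's stopper is home, with its head on the neck. A's mouth rim centre is at px (265.6,58), so the mouth is at about (.454,-.097).

```bash
python3 -m creep '[{"grip":1,"delta_pos":[0.5,0.02,0.2],"rotation":[0,0,0]},{"grip":1,"delta_pos":[1,0.04,0.5],"rotation":[0,0,0]},{"grip":1,"delta_pos":[1,0.04,0.9],"rotation":[0,0,0]},{"grip":1,"delta_pos":[1,0.04,0.9],"rotation":[0,0,0]},{"grip":1,"delta_pos":[1,0.04,0.9],"rotation":[0,0,0]}]' | grep -E "pos|open"
python3 - <<'E'
from h import *
print(delta([.454,-.096,.146],-84.2))
E
```

```text
tool_pos: [0.454, -0.0918, 0.1939]
opening: 0.0247
(array([0.042, 0.002, 0.479]), array([ 0.002, -0.001,  0.003]))
```

```bash
python3 -m creep '[{"grip":1,"delta_pos":[0.04,0,0.1],"rotation":[0,0,0]},{"grip":1,"delta_pos":[0.04,0,0.3],"rotation":[0,0,0]},{"grip":1,"delta_pos":[0.04,0,0.45],"rotation":[0,0,0]},{"grip":1,"delta_pos":[0.04,0,0.45],"rotation":[0,0,0]},{"grip":1,"delta_pos":[0.04,0,0.45],"rotation":[0,0,0]}]' | grep -E "pos|force"
python3 - <<'E'
from h import *
print(delta([.454,-.096,.146],-84.2))
E
```

```text
tool_pos: [0.455, -0.0953, 0.1506]
force: [-0.3, 0.9, -0.8]
gripper_force: 30.0
(array([0.006, 0.011, 0.046]), array([-0.001, -0.   ,  0.003]))
```

```bash
python3 -m creep '[{"grip":1,"delta_pos":[0.005,0.01,0.04],"rotation":[0,0,0]},{"grip":1,"delta_pos":[0.005,0.01,0.09],"rotation":[0,0,0]},{"grip":1,"delta_pos":[0.005,0.01,0.13],"rotation":[0,0,0]},{"grip":1,"delta_pos":[0.005,0.01,0.17],"rotation":[0,0,0]},{"grip":1,"delta_pos":[0.005,0.01,0.17],"rotation":[0,0,0]}]' | grep -E "pos|force|open"
```

```text
tool_pos: [0.4528, -0.0965, 0.132]
force: [-0.3, -0.6, -0.4]
opening: 0.0245
gripper_force: 30.0
```

9 mm in with no force. Continuing to the seat.

```bash
python3 -m creep '[{"grip":1,"delta_pos":[0,0,0.03],"rotation":[0,0,0]},{"grip":1,"delta_pos":[0,0,0.05],"rotation":[0,0,0]},{"grip":1,"delta_pos":[0,0,0.07],"rotation":[0,0,0]},{"grip":1,"delta_pos":[0,0,0.09],"rotation":[0,0,0]},{"grip":1,"delta_pos":[0,0,0.09],"rotation":[0,0,0]}]' | grep -E "pos|force|open"
python3 -m creep '[{"grip":1,"delta_pos":[0,0,0.02],"rotation":[0,0,0]},{"grip":1,"delta_pos":[0,0,0.03],"rotation":[0,0,0]},{"grip":1,"delta_pos":[0,0,0.03],"rotation":[0,0,0]}]' | grep -E "pos|force|open"
```

```text
tool_pos: [0.453, -0.0964, 0.1233]
force: [1.0, 0.9, -0.8]
opening: 0.0249
gripper_force: 30.0
tool_pos: [0.4536, -0.0964, 0.1211]
force: [-1.0, 2.1, 5.4]
opening: 0.0248
gripper_force: 30.0
```

```bash
python3 -m creep '[{"grip":1,"delta_pos":[0,0,0.01],"rotation":[0,0,0]},{"grip":0.4,"delta_pos":[0,0,0.01],"rotation":[0,0,0]},{"grip":0.4,"delta_pos":[0,0,0.01],"rotation":[0,0,0]},{"grip":0.4,"delta_pos":[0,0,0.01],"rotation":[0,0,0]},{"grip":0.4,"delta_pos":[0,0,0.01],"rotation":[0,0,0]}]' | grep -E "pos|force|open"
python3 -m creep '[{"grip":0.3,"delta_pos":[0,0,-0.2],"rotation":[0,0,0]},{"grip":0.3,"delta_pos":[0,0,-0.6],"rotation":[0,0,0]},{"grip":0.3,"delta_pos":[0,0,-1],"rotation":[0,0,0]}]' | grep -E "pos|force|open"
python3 -m creep '[{"grip":1,"delta_pos":[0,0,-0.5],"rotation":[0,0,0]},{"grip":1,"delta_pos":[0,0,-0.7],"rotation":[0,0,0]},{"grip":1,"delta_pos":[0,0,-0.7],"rotation":[0,0,0]}]' | grep -E "pos|force|open"
python3 - <<'E'
from h import *
import pickle
s=snap('wrist');a=snap('side');pickle.dump((s,a,snap('top')),open('s6.pkl','wb'))
hg=np.array([.4846,-.146]);n=np.array([-.101,.995])
print(delta([*(hg-n*.15),.28],-84.2))
# stopper heads in the side view against expected
h=cv2.cvtColor(a['color'],cv2.COLOR_RGB2HSV)
for c in((.594,-.078,.108),(.4535,-.097,.108)):
    u,v=proj(a,c).round().astype(int);print((u,v),h[v,u],h[v-2:v+3,u].tolist())
E
```

```text
tool_pos: [0.453, -0.0965, 0.1194]
force: [0.0, -0.7, 0.5]
opening: 0.0498
gripper_force: 0.0
tool_pos: [0.4524, -0.0966, 0.2201]
force: [1.2, 1.1, 1.0]
opening: 0.061
gripper_force: 0.0
tool_pos: [0.4547, -0.0964, 0.2931]
force: [-0.1, 0.6, -0.1]
opening: 0.0426
gripper_force: 0.0
(array([ 2.027, -0.261,  0.085]), array([0.001, 0.   , 0.002]))
(np.int64(279), np.int64(164)) [ 17 124 125] [[17, 123, 166], [17, 123, 158], [17, 124, 125], [17, 125, 102], [17, 128, 98]]
(np.int64(331), np.int64(182)) [ 17 126 101] [[17, 122, 100], [17, 126, 101], [17, 126, 101], [16, 124, 107], [16, 126, 107]]
```

Stopper-coloured pixels (hue 17) show at both expected head positions. Next is the lid: I'll take the closed fingers over and down behind it.

```bash
python3 -m creep '[{"grip":1,"delta_pos":[0.5,-0.13,0],"rotation":[0,0,0]},{"grip":1,"delta_pos":[1,-0.26,0],"rotation":[0,0,0]},{"grip":1,"delta_pos":[1,-0.26,0],"rotation":[0,0,0]}]' | grep -E "pos|force"
python3 -m creep '[{"grip":1,"delta_pos":[0.5,0,0],"rotation":[0,0,0]},{"grip":1,"delta_pos":[1,0,0],"rotation":[0,0,0]},{"grip":1,"delta_pos":[1,0,0],"rotation":[0,0,0]},{"grip":1,"delta_pos":[1,0,0],"rotation":[0,0,0]}]' | grep -E "pos|force|open"
python3 -m creep '[{"grip":1,"delta_pos":[0,0,0.5],"rotation":[0,0,0]},{"grip":1,"delta_pos":[0,0,0.9],"rotation":[0,0,0]},{"grip":1,"delta_pos":[0,0,0.9],"rotation":[0,0,0]}]' | grep -E "pos|force"
cat >> h.py <<'E'
hg=np.array([.4846,-.146]);nn=np.array([-.101,.995])
def case(p): d=np.array(p[:2])-hg; return [(d@nn).round(4),(d@[nn[1],-nn[0]]).round(4),round(p[2]-.022,4)]
E
python3 - <<'E'
from h import *
print(case(tool()[0]),delta([*(hg-nn*.15),.117],-84.2))
E
```

```text
tool_pos: [0.49, -0.1966, 0.287]
force: [-0.4, 0.9, -0.1]
gripper_force: 0.0
tool_pos: [0.4991, -0.2933, 0.2872]
force: [-0.3, 0.5, 0.1]
opening: 0.0004
gripper_force: 0.0
tool_pos: [0.4963, -0.2901, 0.1938]
force: [-1.1, 1.0, 0.0]
gripper_force: 0.0
[np.float64(-0.1445), np.float64(-0.0029), np.float64(0.1718)] (array([ 0.059, -0.036,  0.767]), array([0.006, 0.003, 0.003]))
```

```bash
python3 -m creep '[{"grip":1,"delta_pos":[0.05,-0.03,0.3],"rotation":[0,0,0]},{"grip":1,"delta_pos":[0.05,-0.03,0.6],"rotation":[0,0,0]},{"grip":1,"delta_pos":[0.05,-0.03,0.76],"rotation":[0,0,0]},{"grip":1,"delta_pos":[0.05,-0.03,0.76],"rotation":[0,0,0]}]' | grep -E "pos|force"
python3 -m creep '[{"grip":1,"delta_pos":[-0.1,0,0],"rotation":[0,0,0]},{"grip":1,"delta_pos":[-0.2,0,0],"rotation":[0,0,0]},{"grip":1,"delta_pos":[-0.3,0,0],"rotation":[0,0,0]},{"grip":1,"delta_pos":[-0.4,0,-0.08],"rotation":[0,0,0]},{"grip":1,"delta_pos":[-0.4,0,-0.08],"rotation":[0,0,0]}]' | grep -E "pos|force"
python3 - <<'E'
from h import *
print(case(tool()[0]))
E
```

```text
tool_pos: [0.503, -0.2963, 0.123]
force: [0.3, 0.5, 1.1]
gripper_force: 0.0
tool_pos: [0.5004, -0.2573, 0.1346]
force: [0.7, -4.4, 2.8]
gripper_force: 2.1
[np.float64(-0.1124), np.float64(0.0045), np.float64(0.1126)]
```

Contact at about 4 N and the lid is moving. Following the arc.

```bash
python3 -m creep '[{"grip":1,"delta_pos":[-0.1,0,-0.05],"rotation":[0,0,0]},{"grip":1,"delta_pos":[-0.2,0,-0.12],"rotation":[0,0,0]},{"grip":1,"delta_pos":[-0.3,0,-0.2],"rotation":[0,0,0]},{"grip":1,"delta_pos":[-0.4,0,-0.28],"rotation":[0,0,0]},{"grip":1,"delta_pos":[-0.4,0,-0.28],"rotation":[0,0,0]}]' | grep -E "pos|force"
python3 - <<'E'
from h import *
print(case(tool()[0]))
E
```

```text
tool_pos: [0.4968, -0.2173, 0.1629]
force: [0.9, -3.5, 4.7]
gripper_force: 2.4
[np.float64(-0.0722), np.float64(0.005), np.float64(0.1409)]
```

```bash
python3 -m creep '[{"grip":1,"delta_pos":[-0.1,0,-0.07],"rotation":[0,0,0]},{"grip":1,"delta_pos":[-0.2,0,-0.13],"rotation":[0,0,0]},{"grip":1,"delta_pos":[-0.3,0,-0.17],"rotation":[0,0,0]},{"grip":1,"delta_pos":[-0.4,0,-0.2],"rotation":[0,0,0]}]' | grep -E "pos|force"
python3 - <<'E'
from h import *
print(case(tool()[0]))
E
python3 -m creep '[{"grip":1,"delta_pos":[-0.1,0,-0.01],"rotation":[0,0,0]},{"grip":1,"delta_pos":[-0.2,0,-0.01],"rotation":[0,0,0]},{"grip":1,"delta_pos":[-0.3,0,-0.01],"rotation":[0,0,0]}]' | grep -E "pos|force"
python3 - <<'E'
from h import *
print(case(tool()[0]))
E
```

```text
tool_pos: [0.4907, -0.177, 0.18]
force: [0.9, -2.3, -0.5]
gripper_force: 1.2
[np.float64(-0.0315), np.float64(0.0029), np.float64(0.158)]
tool_pos: [0.4877, -0.1474, 0.1811]
force: [-0.1, -3.0, 5.0]
gripper_force: 2.6
[np.float64(-0.0017), np.float64(0.0029), np.float64(0.1591)]
```

```bash
python3 -m creep '[{"grip":1,"delta_pos":[-0.1,0,0.01],"rotation":[0,0,0]},{"grip":1,"delta_pos":[-0.2,0,0.04],"rotation":[0,0,0]},{"grip":1,"delta_pos":[-0.3,0,0.07],"rotation":[0,0,0]},{"grip":1,"delta_pos":[-0.4,0,0.12],"rotation":[0,0,0]}]' | grep -E "pos|force"
python3 -m creep '[{"grip":1,"delta_pos":[-0.08,0,0.06],"rotation":[0,0,0]},{"grip":1,"delta_pos":[-0.16,0,0.12],"rotation":[0,0,0]},{"grip":1,"delta_pos":[-0.24,0,0.18],"rotation":[0,0,0]},{"grip":1,"delta_pos":[-0.3,0,0.23],"rotation":[0,0,0]}]' | grep -E "pos|force"
python3 - <<'E'
from h import *
print(case(tool()[0]))
E
```

```text
tool_pos: [0.4839, -0.1069, 0.1701]
force: [-4.4, 5.5, 18.3]
gripper_force: 7.1
tool_pos: [0.4815, -0.0759, 0.1466]
force: [-2.4, 9.0, 13.2]
gripper_force: 6.3
[np.float64(0.07), np.float64(0.004), np.float64(0.1246)]
```

```bash
python3 -m creep '[{"grip":1,"delta_pos":[0,0,0.03],"rotation":[0,0,0]},{"grip":1,"delta_pos":[0,0,0.05],"rotation":[0,0,0]},{"grip":1,"delta_pos":[0,0,0.05],"rotation":[0,0,0]}]' | grep -E "pos|force"
python3 - <<'E'
from h import *
print(case(tool()[0]))
E
```

```text
tool_pos: [0.4816, -0.0752, 0.1422]
force: [-4.7, 14.6, 18.3]
gripper_force: 9.0
[np.float64(0.0707), np.float64(0.0042), np.float64(0.1202)]
```

The lid is down: fingertip at 0.120, which is the shut height, under 18 N. Backing up, then locating the hasp lip by triangulation.

```bash
python3 -m creep '[{"grip":1,"delta_pos":[0,0,-0.2],"rotation":[0,0,0]},{"grip":1,"delta_pos":[-0.3,0,-0.6],"rotation":[0,0,0]},{"grip":1,"delta_pos":[-0.7,0,-1],"rotation":[0,0,0]},{"grip":0.3,"delta_pos":[-1,0,-1],"rotation":[0,0,0]}]' | grep -E "pos|force"
python3 -m creep '[{"grip":0.3,"delta_pos":[-0.5,-0.2,0],"rotation":[0,0,0]},{"grip":0.3,"delta_pos":[-1,-0.43,0],"rotation":[0,0,0]},{"grip":0.3,"delta_pos":[-1,-0.43,0],"rotation":[0,0,0]},{"grip":0.3,"delta_pos":[-1,-0.43,0],"rotation":[0,0,0]}]' | grep -E "pos|force"
python3 - <<'E'
from h import *
import pickle
s=snap('wrist');a=snap('side');t=snap('top');pickle.dump((s,a,t),open('s7.pkl','wb'))
bg=lambda s:cv2.cvtColor(s['color'],cv2.COLOR_RGB2BGR)
s3=pickle.load(open('s3.pkl','rb'))
print('tri old',tri((s3,322.9,171.9),(a,281.2,218)),tool()[0])
X=[.5104,.0372,.011];print(proj(s,X),proj(a,X))
out=np.zeros((600,800,3),np.uint8)
u,v=proj(s,X).astype(int);y0=max(v-100,0);x0=u-80;print('wrist crop',x0,y0)
w=bg(s)[y0:y0+150,x0:x0+160];out[:w.shape[0]*3,:w.shape[1]*3]=cv2.resize(w,None,fx=3,fy=3,interpolation=cv2.INTER_CUBIC)
out[:480,490:790]=cv2.resize(bg(a)[130:250,255:330],(300,480),interpolation=cv2.INTER_CUBIC)
cv2.imwrite('pics/w10.png',out)
E
```

```text
tool_pos: [0.4709, 0.0231, 0.2444]
force: [1.1, 0.5, -1.0]
gripper_force: 0.0
tool_pos: [0.5015, 0.1271, 0.2394]
force: [-1.2, -0.7, -0.3]
gripper_force: 0.0
tri old (array([0.51137078, 0.03102677, 0.04947501]), np.float64(0.001423663704658775)) [0.50128853 0.12447748 0.24004237]
[260.20789504  75.57388505] [279.52740896 229.97420441]
wrist crop 180 0
```

View pics/w10.png

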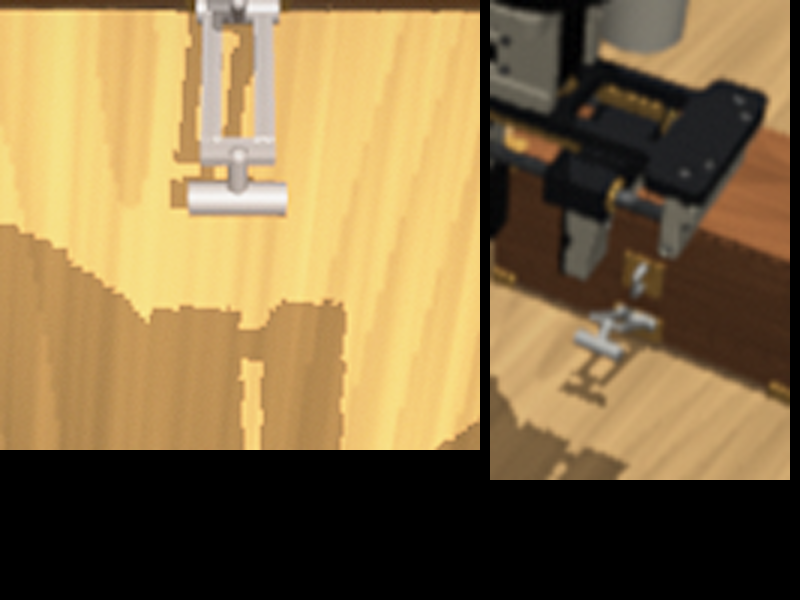

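The lip bar is at wrist px (259.3,66.3) and side px (282,216), with its shadow set well apart from it, so it stands above the bench. The lid is flush.

Run:
```python
from h import *
import pickle
s,a,t=pickle.load(open('s7.pkl','rb'))
X,e=tri((s,259.3,66.3),(a,282,216.2));print(X,e)
c=np.array([.5238,-.0868]);n=np.array([-.101,.995])
y=(X[:2]-c)@n-.06;print('rel pin y',y,'z',X[2]-.026,'r',np.hypot(y,X[2]-.026),'expected .0638; along x',(X[:2]-c)@[.995,.101])
for th in(1.,1.1,1.2,1.3,1.4):
    yy=.062*np.sin(th)+.015*np.cos(th);zz=.026+.062*np.cos(th)-.015*np.sin(th)
    P=[*(c+n*(.06+yy)),zz];print(th,np.round(P,4),proj(s,P).round(1),proj(a,P).round(1),proj(t,P).round(1))
print('upright lip',c+n*.075)
```

```text
[0.5118267  0.02952663 0.05445837] 0.0010108524355197798
rel pin y 0.05695429578848614 z 0.02845837306853088 r 0.06366844435409157 expected .0638; along x -0.00016444608531967822
1.0 [0.5117 0.0329 0.0469] [259.6  70.1] [280.9 219.1] [244.2 227.9]
1.1 [0.5115 0.0346 0.0408] [259.5  72.3] [280.4 221.2] [243.5 228. ]
1.2 [0.5114 0.0358 0.0345] [259.5  73.7] [280.1 223.2] [243.1 228.2]
1.3 [0.5113 0.0363 0.0281] [259.5  74.3] [279.8 225.1] [243.  228.2]
1.4 [0.5113 0.0362 0.0218] [259.5  74.3] [279.7 226.8] [243.  228.3]
upright lip [ 0.516225 -0.012175]
```

Its radius of 63.7 mm matches the text (63.8), so the hasp is at about 0.87 rad with the lip at (.5118,.0295,.054). I'll grip the bar by its ends.

```bash
python3 -m creep '[{"grip":0.3,"delta_pos":[0.5,0,0.3],"rotation":[0,0,0]},{"grip":0.3,"delta_pos":[0.95,0,0.6],"rotation":[0,0,0]},{"grip":0.3,"delta_pos":[0.95,0,0.9],"rotation":[0,0,0]},{"grip":0.3,"delta_pos":[0.95,0,0.9],"rotation":[0,0,0]}]' | grep -E "pos|force"
python3 - <<'E'
from h import *
print(delta([.5118,.0295,.057],-84.2))
E
```

```text
tool_pos: [0.5085, 0.0269, 0.1465]
force: [-0.0, -0.9, 0.1]
gripper_force: 0.0
(array([-0.023, -0.043,  0.894]), array([ 0.005, -0.001, -0.001]))
```

```bash
python3 -m creep '[{"grip":0.3,"delta_pos":[-0.02,-0.01,0.3],"rotation":[0,0,0]},{"grip":0.3,"delta_pos":[-0.02,-0.01,0.6],"rotation":[0,0,0]},{"grip":0.3,"delta_pos":[-0.02,-0.01,0.87],"rotation":[0,0,0]},{"grip":0.3,"delta_pos":[-0.02,-0.01,0.87],"rotation":[0,0,0]},{"grip":1,"delta_pos":[-0.02,-0.01,0.87],"rotation":[0,0,0]}]' | grep -E "pos|force|open"
python3 -m creep '[{"grip":1,"delta_pos":[0,0,0],"rotation":[0,0,0]},{"grip":1,"delta_pos":[0,0,0],"rotation":[0,0,0]},{"grip":1,"delta_pos":[0,0,0],"rotation":[0,0,0]},{"grip":1,"delta_pos":[0,0,0],"rotation":[0,0,0]},{"grip":1,"delta_pos":[0,0,0],"rotation":[0,0,0]}]' | grep -E "pos|force|open"
python3 - <<'E'
from h import *
print(delta([.5118,.0295,.057],-84.2), case(tool()[0]))
E
```

```text
tool_pos: [0.5134, 0.0327, 0.0648]
force: [0.1, -0.0, 0.5]
opening: 0.0576
gripper_force: 0.0
tool_pos: [0.5118, 0.0329, 0.0638]
force: [-6.5, 4.3, 2.6]
opening: 0.0291
gripper_force: 30.0
(array([0.034, 0.004, 0.068]), array([0.001, 0.   , 0.002])) [np.float64(0.1752), np.float64(0.0452), np.float64(0.0418)]
```

Gripped at 29 mm on the 30 mm bar. Swinging it along its arc.

```bash
python3 -m creep '[{"grip":1,"delta_pos":[0.08,0,-0.125],"rotation":[0,0,0]},{"grip":1,"delta_pos":[0.18,0,-0.22],"rotation":[0,0,0]},{"grip":1,"delta_pos":[0.29,0,-0.29],"rotation":[0,0,0]},{"grip":1,"delta_pos":[0.42,0,-0.335],"rotation":[0,0,0]},{"grip":1,"delta_pos":[0.44,0,-0.335],"rotation":[0,0,0]}]' | grep -E "pos|force|open"
python3 -m creep '[{"grip":1,"delta_pos":[0.01,0,0],"rotation":[0,0,0]},{"grip":1,"delta_pos":[0.02,0,0],"rotation":[0,0,0]}]' | grep -E "pos|force|open"
```

```text
tool_pos: [0.5166, -0.0116, 0.0982]
force: [-10.1, 7.2, 18.2]
opening: 0.0289
gripper_force: 30.0
tool_pos: [0.5167, -0.0125, 0.0983]
force: [-12.0, 13.2, 17.8]
opening: 0.0292
gripper_force: 30.0
```

```bash
python3 -m creep '[{"grip":1,"delta_pos":[0,0,0.01],"rotation":[0,0,0]},{"grip":0.3,"delta_pos":[0,0,0.01],"rotation":[0,0,0]},{"grip":0.3,"delta_pos":[0,0,0.01],"rotation":[0,0,0]},{"grip":0.3,"delta_pos":[0,0,0.01],"rotation":[0,0,0]},{"grip":0.3,"delta_pos":[0,0,0],"rotation":[0,0,0]}]' | grep -E "pos|force|open"
python3 -m creep '[{"grip":0.3,"delta_pos":[0,0,-0.3],"rotation":[0,0,0]},{"grip":0.3,"delta_pos":[0,0,-0.6],"rotation":[0,0,0]},{"grip":0.3,"delta_pos":[-0.4,0,-0.8],"rotation":[0,0,0]},{"grip":0.3,"delta_pos":[-0.8,0,-1],"rotation":[0,0,0]},{"grip":1,"delta_pos":[-0.9,0,-1],"rotation":[0,0,0]}]' | grep -E "pos|force|open"
cat > lip.py <<'E'
from h import *
s=snap('wrist');a=snap('side')
c=np.array([.5238,-.0868]);n=np.array([-.101,.995])
for q in(s,a):
    h=cv2.cvtColor(q['color'],cv2.COLOR_RGB2HSV)
    for th in(0,.15,.3,.87):
        yy=.062*np.sin(th)+.015*np.cos(th);zz=.026+.062*np.cos(th)-.015*np.sin(th)
        P=[*(c+n*(.06+yy)),zz];print(th,np.round(P,4),proj(q,P).round(1))
    u,v=proj(q,[.516,-.012,.088]).astype(int)
    m=cv2.inRange(h,(0,0,110),(180,45,255));m2=np.zeros_like(m);m2[max(v-20,0):v+30,u-25:u+25]=m[max(v-20,0):v+30,u-25:u+25]
    k,l,st,ce=cv2.connectedComponentsWithStats(m2);print([(st[i].tolist(),ce[i].round(1).tolist()) for i in range(1,k) if st[i][4]>8])
print(tool()[0])
E
python3 lip.py
```

```text
tool_pos: [0.5177, -0.0133, 0.097]
force: [-0.1, -0.6, -0.4]
opening: 0.0558
gripper_force: 0.0
tool_pos: [0.5098, 0.0793, 0.2001]
force: [-0.1, -0.9, -0.6]
opening: 0.0572
gripper_force: 0.0
0 [ 0.5162 -0.0122  0.088 ] [265.8  71.2]
0.15 [ 0.5153 -0.0031  0.0851] [265.6  84.4]
0.3 [0.5144 0.0054 0.0808] [265.5  96.2]
0.87 [0.512  0.0297 0.0545] [264.8 124.2]
[([244, 51, 43, 26, 757], [264.4, 66.3])]
0 [ 0.5162 -0.0122  0.088 ] [290.4 196.1]
0.15 [ 0.5153 -0.0031  0.0851] [288.6 199.2]
0.3 [0.5144 0.0054 0.0808] [286.9 202.6]
0.87 [0.512  0.0297 0.0545] [281.7 216.2]
[([293, 195, 4, 4, 12], [294.5, 196.5]), ([290, 208, 6, 4, 16], [292.6, 209.5])]
[0.50830358 0.07770196 0.19734689]
```

The lip's lower edge is at row 77, where upright is predicted (its centre at row 71; 0.15 rad would put it at row 84). The hasp is up and the robot is clear, so I'm handing in.

```bash
python3 -c "
from plant import ctrl
print(ctrl.get_obs()['clock'],ctrl.close_job())"
```

```text
the job is handed in; nothing more can be done
41.75 None
```

I packed and stoppered both amber bottles, shut the lid, swung the hasp up over its catch and handed the job in at 41.8 s; the hand-in returned no verdict, so success isn't confirmed by the judge.

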